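# Hang a used lever on the free hook of the revolving rack

## Robot

A 6-joint arm with a two-finger parallel gripper is mounted at the origin on the work surface. World frame = base frame: x ahead of the robot, y to its left, z up, the work surface at z = 0. Lengths are in m, angles in rad, forces in N, time in s.
With the tool pointing down it reaches from about 0.35 to 0.975 m from the base axis. Payload 4.9 kg.
Tool frame: the origin (TCP) lies at the very end of the fingers, on their centre line; the grasp point (between the pads) lies 19 mm behind it; z points along the fingers, y is the direction in which the jaws open and shut (so a half turn about z gives the same grasp; the last joint's range is limited). The gripper opens to 85 mm and grips with 20 to 120 N. Pads are 22 mm wide; open, the fingers measure 114 mm over their backs; the gripper's body (76 mm by 85 mm) begins 54 mm behind the grasp point. The pads swing forward as they close: fully open they stand 13 mm farther back than shut.
Start: joints at [-1.459, 0.053, 1.613, -0, 1.476, -0.119], TCP at [0.143, -0.608, 0.231] pointing down, gripper open.
Joint ranges: [-3.01, 3.01], [-1.01, 2.22], [0.06, 2.58], [-1.02, 4.17], [0.09, 2.62], [-3.14, 3.14]. Speed limits (rad/s): [2.57, 2.57, 3.14, 3.14, 3.14, 3.14].

## Interface

Orientations are given as a unit quaternion [x, y, z, w].
In Python, from plant import r gives the robot as it stands. The module is installed in compiled form; this text tells all that it offers.
- The arm moves only by the tool step_arm, never from a script. Its argument "series" is a list of rows, each an object of numbers: "dx", "dy", "dz": the shift along the tool's x, y, z in m; "spin": the turn about the tool's z in degrees; "fingers": the finger opening in m, from 0 to 0.0854. A call has 1 to 20 rows; each row shifts and turns the commanded pose from where the row before left it, along the tool's axes as they then stand; what a row does not reach is not made up. A row lasts 1/10 s, in which the tool goes at most 50 mm and 8.59 degrees, less where a joint would pass 70% of its speed; a pose out of reach is approached as far as the arm can. A call with a gripper value outside its range is refused whole. The fingers move at their own pace and stop on an object; "squeeze" is the grip in N (left out, the last holds). Time passes only in rows, so rows that do not move let the fingers close. It gives the time, the measured TCP pose, the force and the opening at its end, in the units of the state.
- r.sense(): the state, without advancing time (a new reading comes with each control period).
- r.camera(name): name is "side" or "top" or "wrist"; returns a dict with "pixels" (400x640x3 uint8, red, green, blue), "K" (3x3 intrinsics, pixels), "dist_coeffs" ([k1, k2, p1, p2, k3] as OpenCV has them; the pictures are not rectified), "origin" and "rotation" of the camera in the world. Camera axes: x right, y down, z forward; pixel columns grow to the right and rows downward; lengths in m; the calibration is good to about 2 mm. A picture is of the moment at which its call begins. There is no depth.
- r.sign_off(): hands the job in, once; it reports no verdict.
The state is a dict: "t": time; "joints": joint angles; "joint_vel": joint speeds; "joint_efforts": joint torques, N m; "tcp_pos": TCP position; "ee_rot": TCP orientation; "wrist_force": force on the tool from outside, world axes, zero at the start; "moment": the same for the moment, N m; "opening": finger opening in m.
Only numpy, scipy, OpenCV 4.12 (cv2) and the standard library are available. Lean on these libraries where they do the work, as an engineer would, in place of code of your own. Each camera call takes 0.05 s, during which the arm holds its last target.

## Task

Put the loose forged lever back in stock on the revolving hook rack. Turn the rack, by its carrying handle or by pushing it round, until the one empty hook points straight at the front edge of the bench (the robot's side) and let it come to rest; then ease the lever by its large eye onto that hook without forcing it, so that it hangs freely straight down and no longer swings, with the hook left pointing to the front. Leave the other things on the bench where they are.

Things in the scene. Friction and masses are not known exactly. Their poses are not given: they have to be found in the camera images.
- lever_mid (a point): Loose lever of dull grey steel lying flat: a bar 24 mm wide, 16 mm thick, with a large and a small round eye at its ends; 183 mm long, about 0.36 kg. This point: middle of the bar, half-way up (8 mm above the bench). x: along the bar to the large eye, z: square to its faces (up). Grip the bar across y, within 35 mm of this point; the centre of mass is about 10 mm from it, towards the large eye.
- lever_eye (a point): Centre of the lever's large eye, 70 mm from lever_mid along +x, same axes (z is the axis of the opening). The eye is a ring of 15 mm round bar, 59 mm across outside, with a round opening 27 mm across. The opening of the small eye (12 mm) does not pass over the hooks.
- stand: Fixed stand of the revolving hook rack, bolted down: round steel foot 220 mm across, 14 mm high, with a post. Origin: on the turning axis at bench height; z up, -x is the front (robot's side); never turned, only its place varies. It carries a rotor of six hooks 60 degrees apart under a round parts tray 196 mm across (underside 268 mm, rim top 294 mm above the bench).
- spinner (a joint): Turning angle of the rotor, rad, positive anticlockwise from above; 0 or any whole turn: the empty hook points straight to the front (-x). No end stops; friction about 0.12 N m, it stays where it is left. Five hooks carry swinging stock up to 95 mm wide that reaches down to about 75 mm above the bench; the sixth is empty.
- handle_mid (a point): Middle of the bar of the carrying handle on top of the tray, on the turning axis, 335 mm above the bench. The bar is round, 14 mm thick, straight for 90 mm along this frame's y axis, with 56 mm free beneath it. The axes turn with the rotor: x points from the empty hook to the turning axis, z up.
- free_tip (a point): Centre of the black 16 mm ball on the tip of the empty hook, 115 mm out from the turning axis (towards -x of this frame, which turns with the rotor), 240 mm above the bench. From it the 10 mm rod runs 35 mm inwards and down at 45 degrees to the bend, 90 mm from the axis and 215 mm up, then rises slightly to the hub (222 mm up, 30 mm from the axis).
- free_seat (a point): Where the centre of the lever's large eye is when the lever hangs in the bend of the empty hook: 90 mm out from the axis, 206 mm above the bench. Axes as for free_tip.
- valve_block: Bystander: grey steel valve block 100 x 50 x 45 mm with three plugs on top, 1.1 kg. Origin under its centre.
- headlamp: Bystander: round headlamp 132 mm across, 70 mm high. Origin under its centre.
- wheel_hub: Bystander: rusty flanged hub 90 mm across, 36 mm high. Origin under its centre.
- bush: Bystander: upright steel bush, 56 mm across, 55 mm high. Origin under its centre.
- clevis: Bystander: rusty clevis fork, 150 mm long, 34 mm high. Origin under it, near its middle.
Mind the look-alikes: they are no part of the job. What is shaped like the part that bears lever_mid but green or yellow is not meant.

How it is judged:
On the way, in this order (a step that is already met when the one before it is completed fails the run):
1. the empty hook points to the front, within 20 degrees, and the rack stands still (x of free_tip in the frame of stand below -0.1081 m and velocity of joint spinner between -0.1 and 0.1 rad/s), for 0.3 s.
2. the large eye of the lever is on the hook (distance between lever_eye and free_seat below 0.04 m), for 0.2 s.
At the end, for the whole second after the job is handed in: The lever hangs by its large eye on the hook (eye centre within 40 mm of free_seat, bar within 0.2 rad of vertical with the large eye up) and has stopped swinging (slower than 100 mm/s), and the hook points to the front within 30 degrees (distance between lever_eye and free_seat below 0.04 m and angle between lever_eye's own x axis and vertical below 0.2 rad and linear speed of lever below 0.1 m/s and x of free_tip in the frame of stand below -0.0996 m); the robot touches nothing.
It fails at once if a bystander is moved by more than 30 mm (distance of any of valve_block, headlamp, wheel_hub, bush, clevis from where it was at the start of the episode above 0.03 m).
It fails at once if the lever is forced against the rack (over 40 N) (contact force between lever and stand above 40 N).
It also fails if it takes over 67 s, if anything falls off the work surface, if the arm or the gripper's body presses on something with over 40 N, if the wrist force passes 120 N, or if a joint passes its speed limit or range.

## Working session

There is one attempt and no reset: what is moved stays moved. The work goes in short steps, Python scripts to look and compute and a tool call to move; the robot and the scene stay as the last step left them, time stands still between calls to the robot, and variables do not carry over. Pictures are saved under pics/ and viewed, and the job is handed in when it is done.

Besides the shell and the picture viewer there is one more tool, called after "Emit:" as a command line: name --argument value ..., lists and objects as JSON in quotes. step_arm: Moves the arm, as the interface text tells. Its arguments: {"type":"object","properties":{"series":{"type":"array","items":{"type":"object","properties":{"dx":{"type":"number"},"dy":{"type":"number"},"dz":{"type":"number"},"spin":{"type":"number"},"fingers":{"type":"number"}}}},"squeeze":{"type":"number"}},"required":["series"]}

```bash
mkdir -p pics
cat > h.py <<'E'
import numpy as np, cv2
from plant import r
def cam(n,f=None):
    c=r.camera(n); 
    if f: cv2.imwrite('pics/'+f,cv2.cvtColor(c['pixels'],cv2.COLOR_RGB2BGR))
    return c
def ray(c,uv):
    p=cv2.undistortPoints(np.array([[uv]],float),np.array(c['K']),np.array(c['dist_coeffs']))[0,0]
    d=np.array(c['rotation'])@np.array([p[0],p[1],1.]); return np.array(c['origin']),d/np.linalg.norm(d)
def onz(c,uv,z):
    o,d=ray(c,uv); return o+d*(z-o[2])/d[2]
def proj(c,P):
    R=np.array(c['rotation']); o=np.array(c['origin'])
    rv=cv2.Rodrigues(R.T)[0]; return cv2.projectPoints(np.array(P,float).reshape(-1,3),rv,-R.T@o,np.array(c['K']),np.array(c['dist_coeffs']))[0].reshape(-1,2)
def save(n,im): cv2.imwrite('pics/'+n,cv2.cvtColor(im,cv2.COLOR_RGB2BGR))
E
python3 - <<'E'
from h import *
for n in ['side','top','wrist']:
    c=cam(n,n+'0.png'); print(n,c['origin'],np.round(c['rotation'],3).tolist(),c['K'][0][0])
print(r.sense())
E
```

```text
side [ 0.59584491 -1.36261841  1.08184188] [0.887, 0.032, -0.009, -0.46] 467.4813248235102
top [ 0.40310345 -0.13435817  1.44571734] [0.708, -0.704, 0.046, -0.031] 441.9151189634729
wrist [ 0.22017293 -0.58881377  0.37281339] [0.774, -0.613, -0.098, 0.124] 281.9303487747249
{'t': 0.15, 'joints': array([-1.45897648e+00,  5.32083101e-02,  1.61397316e+00,  1.05859804e-05,
        1.47602493e+00, -1.18995622e-01]), 'joint_vel': array([ 9.68323420e-04, -1.22593015e-03, -4.05710963e-03, -1.75059240e-05,
       -6.49367550e-04, -9.76455855e-04]), 'joint_efforts': array([ 4.90733964e-04, -3.94242489e+01, -3.70722592e+01, -2.05577243e-05,
        4.65593679e-03, -2.78335669e-06]), 'tcp_pos': array([ 0.142933  , -0.60793295,  0.23034678]), 'ee_rot': array([ 9.93347651e-01,  1.15151180e-01,  8.16376699e-06, -8.06850030e-04]), 'wrist_force': array([0.06629482, 0.11655395, 1.29447168]), 'moment': array([0.00895417, 0.01236007, 0.03841062]), 'opening': 0.08532614178775107}
```

Camera rotation is a quaternion; fixing helper.

```bash
sed -i "s/c=r.camera(n); /c=dict(r.camera(n)); c['rotation']=Rot.from_quat(c['rotation']).as_matrix()/; 2a from scipy.spatial.transform import Rotation as Rot" h.py; head -8 h.py
```

```text
import numpy as np, cv2
from plant import r
from scipy.spatial.transform import Rotation as Rot
def cam(n,f=None):
    c=dict(r.camera(n)); c['rotation']=Rot.from_quat(c['rotation']).as_matrix()
    if f: cv2.imwrite('pics/'+f,cv2.cvtColor(c['pixels'],cv2.COLOR_RGB2BGR))
    return c
def ray(c,uv):
```

View pics/top0.png

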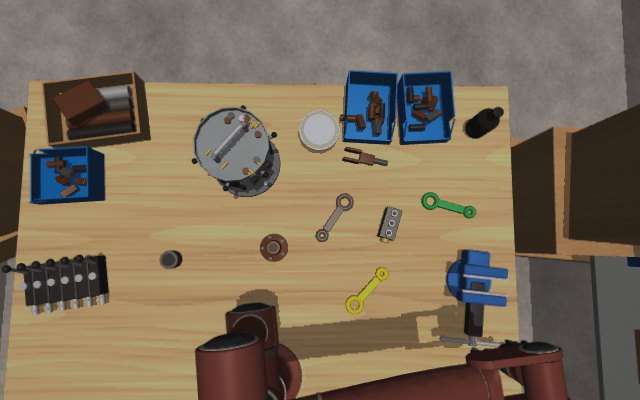

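View pics/side0.png

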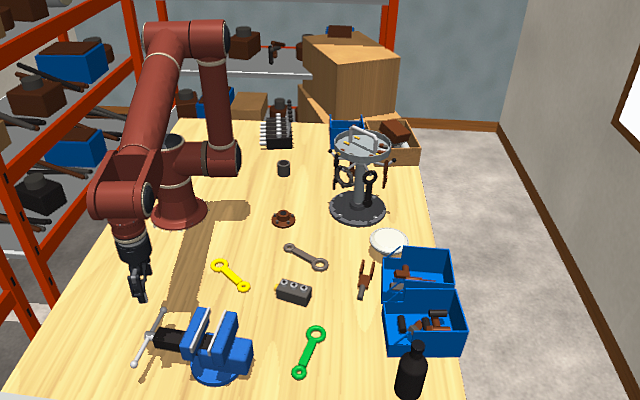

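View pics/wrist0.png

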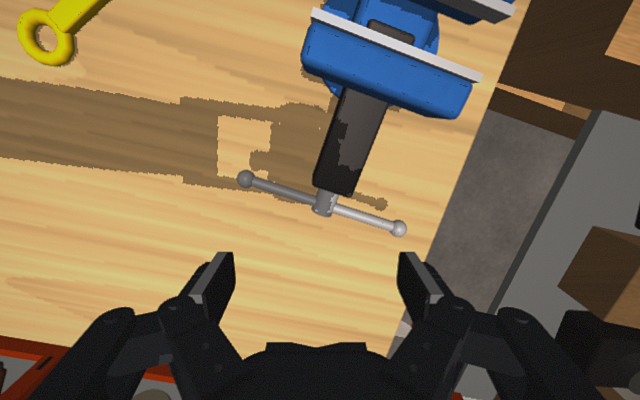

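The grey lever has its large eye at about (345,202) and its small eye at (322,236) in the top view. The green one at (450,206) and the yellow one at (368,290) are look-alikes. The rack is at about (235,150), and the two enlarged crops below should confirm this.

Run:
```python
from h import *
c=cam('top'); im=c['pixels']; s=cam('side'); 
a=cv2.resize(im[95:205,170:300],None,fx=4.4,fy=4.4,interpolation=cv2.INTER_CUBIC); 
b=cv2.resize(im[185:255,300:410],None,fx=5,fy=5,interpolation=cv2.INTER_CUBIC)
save('rack.png',a); save('lev.png',b)
save('rack_s.png',cv2.resize(s['pixels'][115:235,310:420],None,fx=4.5,fy=4.5,interpolation=cv2.INTER_CUBIC))
# lever mask
hsv=cv2.cvtColor(im,cv2.COLOR_RGB2HSV)
m=((hsv[...,1]<75)).astype(np.uint8); roi=np.zeros_like(m); roi[188:250,305:360]=1; m=m*roi
n,l,st,ce=cv2.connectedComponentsWithStats(m); print(st,ce)
```

```text
[[     0      0    640    400 255540]
 [   316    194     37     48    460]] [[319.47347578 199.46928074]
 [334.23478261 216.56521739]]
```

View pics/rack.png

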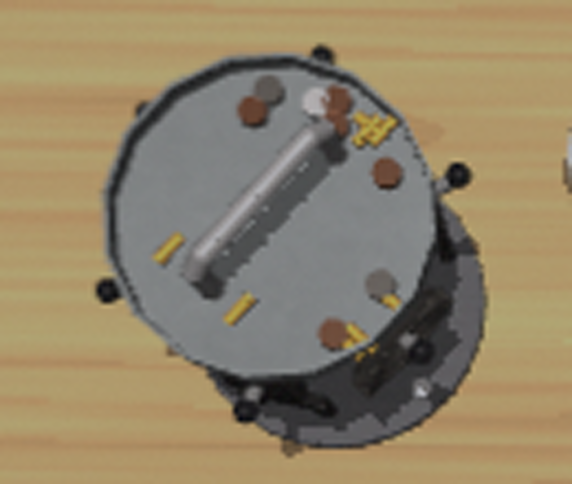

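View pics/lev.png

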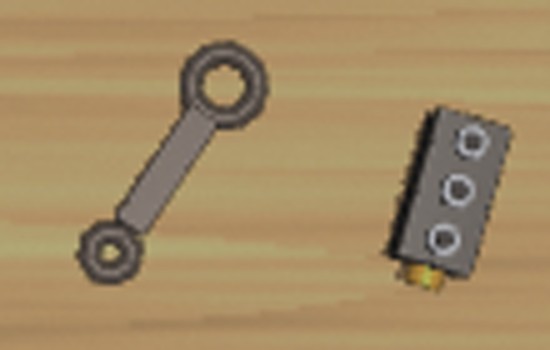

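View pics/rack_s.png

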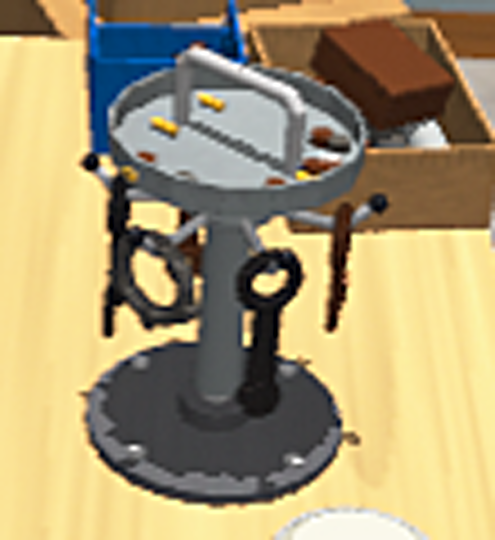

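Run:
```python
from h import *
c=cam('top')
f=lambda x,y:(170+x/4.4-.4,95+y/4.4-.4)
B=[f(*p) for p in [(107,290),(140,110),(322,56),(457,175),(420,350),(245,410)]]
P=np.array([onz(c,b,.24)[:2] for b in B])
def fit(P):
    A=np.c_[2*P,np.ones(len(P))]; s=np.linalg.lstsq(A,(P**2).sum(1),rcond=None)[0]; return s[:2],np.sqrt(s[2]+s[:2]@s[:2])
C,R=fit(P[[0,2,3,4,5]]); print('balls circle',C,R)
for p in P: d=p-C; print(p.round(4),np.hypot(*d).round(4),np.degrees(np.arctan2(d[1],d[0])).round(1))
h=[onz(c,f(*p),.340) for p in [(200,265),(325,135)]]; print('handle',h,np.mean(h,0))
d=h[1]-h[0];print('len',np.linalg.norm(d),'dir',np.degrees(np.arctan2(d[1],d[0])))
g=lambda x,y:(300+x/5-.4,185+y/5-.4)
E=onz(c,g(224,84),.012); S=onz(c,g(109,252),.012); print('eye',E,'small',S,np.linalg.norm(E-S))
d=E-S; print('lever dir',np.degrees(np.arctan2(d[1],d[0])),'mid',(E+S)/2)
s=cam('side'); 
for k in range(6):
    p=P[k];print(k,((proj(s,[*p,.24])[0]-[310,115])*4.5).round())
print(((proj(s,[[*C,0],[*C,.335]])-[310,115])*4.5).round())
# wider crops to see back hook in side
```

```text
balls circle [0.67583184 0.08096401] 0.11508177902396248
[0.6372 0.1891] 0.1148 109.7
[0.7526 0.1722] 0.1192 49.9
[0.789  0.0588] 0.1154 -11.1
[ 0.7129 -0.0277] 0.1148 -71.2
[ 0.6008 -0.0063] 0.115 -130.7
[0.5623 0.1015] 0.1154 169.7
handle [array([0.63286191, 0.10982562, 0.34      ]), array([0.71005749, 0.04004574, 0.34      ])] [0.6714597  0.07493568 0.34      ]
len 0.10405954492936884 dir -42.11157060247942
eye [ 0.55008017 -0.24196876  0.012     ] small [ 0.44039372 -0.16723037  0.012     ] 0.13272884022624531
lever dir -34.269819007932625 mid [ 0.49523694 -0.20459957  0.012     ]
0 [184. 111.]
1 [324. 127.]
2 [378. 200.]
3 [284. 255.]
4 [135. 232.]
5 [ 90. 159.]
[[213. 421.]
 [241.  71.]]
```

Circle fit on the hook balls gives the axis at (0.676, 0.081) with radius 115.1 mm, which matches the given 115. The handle bar lies at about −41°, so the empty hook is one of the pair perpendicular to it: ball 1 at +49° or ball 4 at −131°. In the side crop a ring hangs at ball 4 (135,232), so the empty one should be ball 1, behind the tray. I'll check that with the wrist camera on the way.

```bash
cat >> h.py <<'E'
def yaw(s=None):
    s=s or r.sense(); X=Rot.from_quat(s['ee_rot']).as_matrix()[:,0]; return np.degrees(np.arctan2(X[1],X[0]))
def rel(T,yw=None):
    s=r.sense(); R=Rot.from_quat(s['ee_rot']).as_matrix(); d=R.T@(np.array(T)-s['tcp_pos'])
    print('t',round(s['t'],2),'tcp',s['tcp_pos'].round(4),'yaw',round(yaw(s),2),'open',round(s['opening'],4),'F',s['wrist_force'].round(1))
    print('dxyz mm',(d*1000).round(1),'dist',np.linalg.norm(d).round(3),'spin',None if yw is None else round((yaw(s)-yw+180)%360-180,2))
E
python3 -c "
from h import *
rel([.676,.081,.43],-40.7)"
```

```text
t 0.35 tcp [ 0.143  -0.6083  0.231 ] yaw 13.23 open 0.0854 F [ 0.1 -0.4 -0. ]
dxyz mm [ 676.6 -549.1 -198.7] dist 0.894 spin 53.93
```

Emit:
step_arm --series '[{"dx": 0.033, "dy": -0.027, "dz": -0.02}, {"dx": 0.033, "dy": -0.027, "dz": -0.02}, {"dx": 0.033, "dy": -0.027, "dz": -0.02}, {"dx": 0.033, "dy": -0.027, "dz": -0.02}, {"dx": 0.033, "dy": -0.027, "dz": -0.02}, {"dx": 0.033, "dy": -0.027, "dz": -0.02}, {"dx": 0.033, "dy": -0.027, "dz": -0.02}, {"dx": 0.033, "dy": -0.027, "dz": -0.02}, {"dx": 0.033, "dy": -0.027, "dz": -0.02}, {"dx": 0.033, "dy": -0.027, "dz": -0.018}, {"dx": 0.034, "dy": -0.027}, {"dx": 0.034, "dy": -0.027}, {"dx": 0.034, "dy": -0.027}, {"dx": 0.034, "dy": -0.027}, {"dx": 0.034, "dy": -0.027}, {"spin": 8.5}, {"spin": 8.5}, {"spin": 8.5}]'

```text
schema error: expected keys dx, dy, dz, spin, fingers
```

```bash
python3 -c "
from h import *
cam('wrist','w1.png');rel([.676,.081,.40],-40.7)"
```

```text
t 0.4 tcp [ 0.143  -0.6083  0.2311] yaw 13.22 open 0.0857 F [-0.2 -0.5 -0.8]
dxyz mm [ 676.6 -549.2 -168.7] dist 0.888 spin 53.92
```

View pics/w1.png

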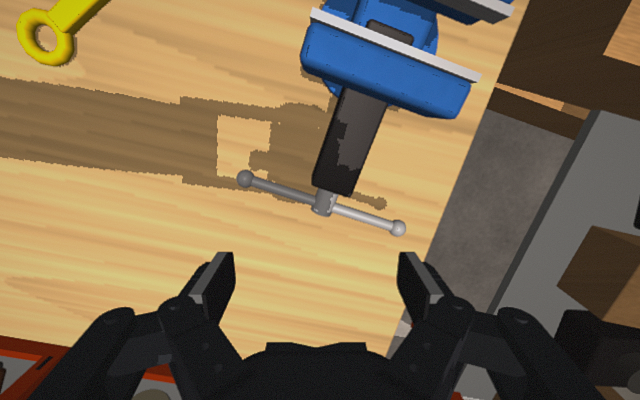

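The call was refused because every row must carry all five keys, so nothing moved. The picture is unchanged from the start: vise handle at (320,200) and no rack in view.

Emit:
step_arm --series '[{"dx": 0.033, "dy": -0.027, "dz": -0.02, "spin": 0, "fingers": 0.085}, {"dx": 0.033, "dy": -0.027, "dz": -0.02, "spin": 0, "fingers": 0.085}, {"dx": 0.033, "dy": -0.027, "dz": -0.02, "spin": 0, "fingers": 0.085}, {"dx": 0.033, "dy": -0.027, "dz": -0.02, "spin": 0, "fingers": 0.085}, {"dx": 0.033, "dy": -0.027, "dz": -0.02, "spin": 0, "fingers": 0.085}, {"dx": 0.033, "dy": -0.027, "dz": -0.02, "spin": 0, "fingers": 0.085}, {"dx": 0.033, "dy": -0.027, "dz": -0.02, "spin": 0, "fingers": 0.085}, {"dx": 0.033, "dy": -0.027, "dz": -0.02, "spin": 0, "fingers": 0.085}, {"dx": 0.033, "dy": -0.027, "dz": -0.02, "spin": 0, "fingers": 0.085}, {"dx": 0.033, "dy": -0.027, "dz": -0.018, "spin": 0, "fingers": 0.085}, {"dx": 0.034, "dy": -0.027, "dz": 0, "spin": 0, "fingers": 0.085}, {"dx": 0.034, "dy": -0.027, "dz": 0, "spin": 0, "fingers": 0.085}, {"dx": 0.034, "dy": -0.027, "dz": 0, "spin": 0, "fingers": 0.085}, {"dx": 0.034, "dy": -0.027, "dz": 0, "spin": 0, "fingers": 0.085}, {"dx": 0.034, "dy": -0.027, "dz": 0, "spin": 0, "fingers": 0.085}, {"dx": 0, "dy": 0, "dz": 0, "spin": 8.5, "fingers": 0.085}, {"dx": 0, "dy": 0, "dz": 0, "spin": 8.5, "fingers": 0.085}, {"dx": 0, "dy": 0, "dz": 0, "spin": 8.5, "fingers": 0.085}]'

```text
t: 2.2
tcp_pos: [0.5373, -0.0992, 0.4292]
ee_rot: [0.994, -0.109, -0.0, 0.0]
wrist_force: [0.6, 0.0, -0.0]
opening: 0.0848
```

```bash
python3 -c "
from h import *
cam('wrist','w2.png');rel([.676,.081,.40],-40.7)"
```

```text
t 2.25 tcp [ 0.5372 -0.0994  0.4293] yaw -12.8 open 0.0851 F [-0.1 -0.1 -0.3]
dxyz mm [  95.4 -206.7   29.3] dist 0.229 spin 27.9
```

View pics/w2.png

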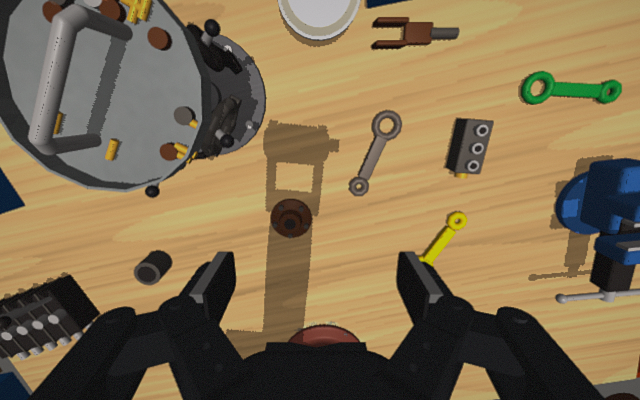

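The wrist view shows brown stock hanging on hook 4, with its ball at about (225,142). That leaves hook 1 as the empty one, behind the tray. The grey lever is at (385,125)–(358,187).

Emit:
step_arm --series '[{"dx": 0.019, "dy": -0.041, "dz": 0, "spin": 0, "fingers": 0.085}, {"dx": 0.019, "dy": -0.041, "dz": 0, "spin": 0, "fingers": 0.085}, {"dx": 0.019, "dy": -0.041, "dz": 0, "spin": 0, "fingers": 0.085}, {"dx": 0.019, "dy": -0.041, "dz": 0, "spin": 0, "fingers": 0.085}, {"dx": 0.019, "dy": -0.042, "dz": 0, "spin": 0, "fingers": 0.085}, {"dx": 0, "dy": 0, "dz": 0, "spin": 7, "fingers": 0.085}, {"dx": 0, "dy": 0, "dz": 0, "spin": 7, "fingers": 0.085}, {"dx": 0, "dy": 0, "dz": 0, "spin": 7, "fingers": 0.085}, {"dx": 0, "dy": 0, "dz": 0, "spin": 7, "fingers": 0.085}, {"dx": 0, "dy": 0, "dz": 0.02, "spin": 0, "fingers": 0.085}, {"dx": 0, "dy": 0, "dz": 0, "spin": 0, "fingers": 0.085}]'

```text
t: 3.35
tcp_pos: [0.673, 0.0812, 0.4062]
ee_rot: [0.939, -0.343, -0.002, 0.001]
wrist_force: [-0.5, 0.6, -1.0]
opening: 0.0847
```

```bash
python3 -c "
from h import *
cam('wrist','w3.png');c=cam('side');save('s3.png',cv2.resize(c['pixels'][60:235,280:430],None,fx=3.4,fy=3.4,interpolation=cv2.INTER_CUBIC));rel([.676,.081,.318],-40.7)"
```

```text
t 3.45 tcp [0.6735 0.0812 0.4086] yaw -40.2 open 0.0849 F [-0.4 -0.2 -0. ]
dxyz mm [ 2.2 -1.6 90.6] dist 0.091 spin 0.5
```

View pics/w3.png

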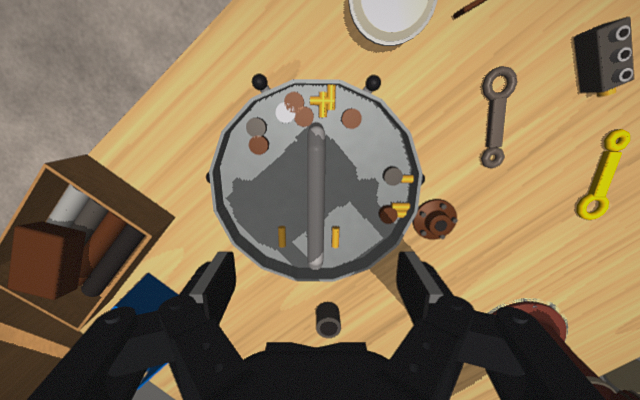

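View pics/s3.png

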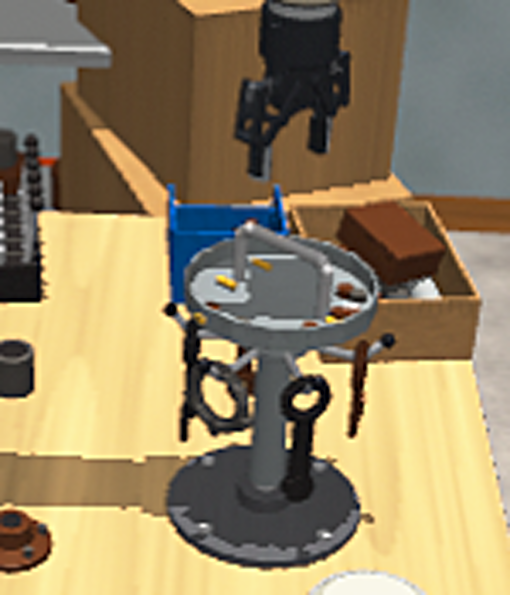

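The handle bar runs vertically in the wrist view at column 316, centred between the fingers at (225…408). I'll descend, grip and turn it by −130.7° of spin.

Emit:
step_arm --squeeze 60 --series '[{"dx": 0.002, "dy": -0.002, "dz": 0.03, "spin": 0, "fingers": 0.085}, {"dx": 0, "dy": 0, "dz": 0.03, "spin": 0, "fingers": 0.085}, {"dx": 0, "dy": 0, "dz": 0.026, "spin": 0, "fingers": 0.085}, {"dx": 0, "dy": 0, "dz": 0, "spin": 0, "fingers": 0}, {"dx": 0, "dy": 0, "dz": 0, "spin": 0, "fingers": 0}, {"dx": 0, "dy": 0, "dz": 0, "spin": 0, "fingers": 0}, {"dx": 0, "dy": 0, "dz": 0, "spin": 0, "fingers": 0}, {"dx": 0, "dy": 0, "dz": 0, "spin": 0, "fingers": 0}, {"dx": 0, "dy": 0, "dz": 0, "spin": 0, "fingers": 0}, {"dx": 0, "dy": 0, "dz": 0, "spin": 0, "fingers": 0}]'

```text
t: 4.45
tcp_pos: [0.6753, 0.0793, 0.3262]
ee_rot: [0.939, -0.345, -0.0, 0.003]
wrist_force: [-8.6, -5.7, 4.6]
opening: 0.0117
```

Emit:
step_arm --series '[{"dx": 0, "dy": 0.001, "dz": 0, "spin": 0, "fingers": 0}, {"dx": 0, "dy": 0, "dz": 0, "spin": -4, "fingers": 0}, {"dx": 0, "dy": 0, "dz": 0, "spin": -6, "fingers": 0}, {"dx": 0, "dy": 0, "dz": 0, "spin": -6, "fingers": 0}, {"dx": 0, "dy": 0, "dz": 0, "spin": -6, "fingers": 0}, {"dx": 0, "dy": 0, "dz": 0, "spin": -6, "fingers": 0}]'

```text
t: 5.05
tcp_pos: [0.6755, 0.0796, 0.3262]
ee_rot: [0.994, -0.105, 0.001, 0.001]
wrist_force: [-5.5, -1.9, 4.7]
opening: 0.0116
```

Emit:
step_arm --series '[{"dx": 0, "dy": 0, "dz": 0, "spin": -6, "fingers": 0}, {"dx": 0, "dy": 0, "dz": 0, "spin": -7, "fingers": 0}, {"dx": 0, "dy": 0, "dz": 0, "spin": -7, "fingers": 0}, {"dx": 0, "dy": 0, "dz": 0, "spin": -7, "fingers": 0}, {"dx": 0, "dy": 0, "dz": 0, "spin": -7, "fingers": 0}, {"dx": 0, "dy": 0, "dz": 0, "spin": -7, "fingers": 0}, {"dx": 0, "dy": 0, "dz": 0, "spin": -7, "fingers": 0}, {"dx": 0, "dy": 0, "dz": 0, "spin": -7, "fingers": 0}, {"dx": 0, "dy": 0, "dz": 0, "spin": -7, "fingers": 0}, {"dx": 0, "dy": 0, "dz": 0, "spin": -7, "fingers": 0}, {"dx": 0, "dy": 0, "dz": 0, "spin": -7, "fingers": 0}, {"dx": 0, "dy": 0, "dz": 0, "spin": -7, "fingers": 0}, {"dx": 0, "dy": 0, "dz": 0, "spin": -7, "fingers": 0}, {"dx": 0, "dy": 0, "dz": 0, "spin": -6, "fingers": 0}, {"dx": 0, "dy": 0, "dz": 0, "spin": -4, "fingers": 0}, {"dx": 0, "dy": 0, "dz": 0, "spin": -2, "fingers": 0}, {"dx": 0, "dy": 0, "dz": 0, "spin": 0, "fingers": 0}, {"dx": 0, "dy": 0, "dz": 0, "spin": 0, "fingers": 0}]'

```text
t: 6.85
tcp_pos: [0.6747, 0.0807, 0.3261]
ee_rot: [0.709, 0.706, -0.001, -0.0]
wrist_force: [-7.7, -0.8, 5.9]
opening: 0.0111
```

```bash
python3 -c "
from h import *
c=cam('top');save('t4.png',cv2.resize(c['pixels'][95:205,170:300],None,fx=4.4,fy=4.4,interpolation=cv2.INTER_CUBIC))
c=cam('side');save('s4.png',cv2.resize(c['pixels'][105:235,300:430],None,fx=4.4,fy=4.4,interpolation=cv2.INTER_CUBIC));rel([.676,.081,.318],90)"
```

```text
t 6.95 tcp [0.6747 0.0808 0.3261] yaw 89.75 open 0.0113 F [-8.4  0.7  5.8]
dxyz mm [0.2 1.3 8.1] dist 0.008 spin -0.25
```

View pics/t4.png

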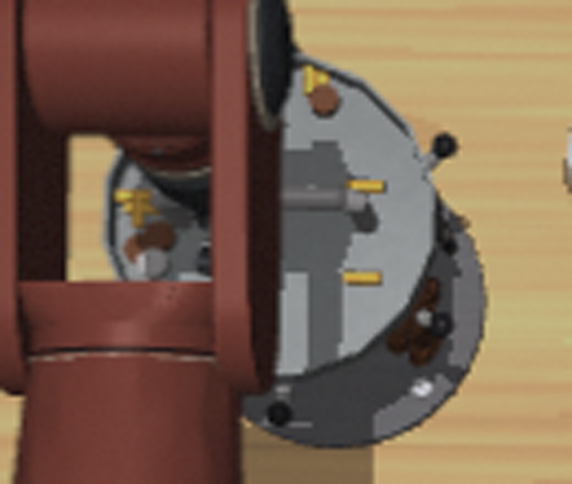

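View pics/s4.png

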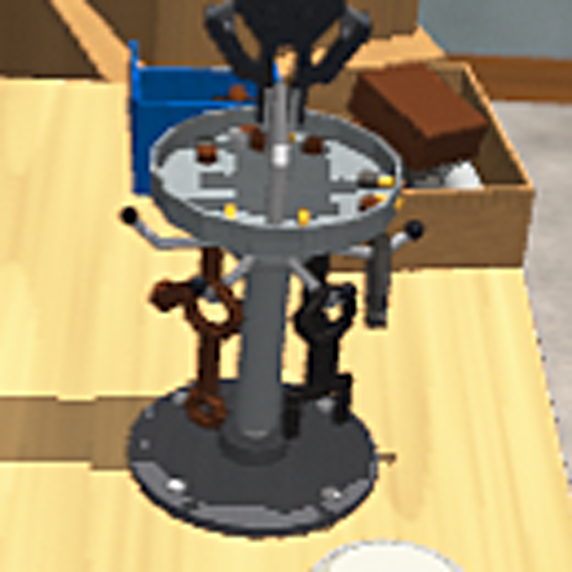

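The empty hook now points to the front; its ball is at (130,215) in the side crop, with no stock on it. I'll release and go to the lever.

Emit:
step_arm --series '[{"dx": 0, "dy": 0, "dz": 0, "spin": 0, "fingers": 0.085}, {"dx": 0, "dy": 0, "dz": 0, "spin": 0, "fingers": 0.085}, {"dx": 0, "dy": 0, "dz": 0, "spin": 0, "fingers": 0.085}, {"dx": 0, "dy": 0, "dz": 0, "spin": 0, "fingers": 0.085}, {"dx": 0, "dy": 0, "dz": -0.03, "spin": 0, "fingers": 0.085}, {"dx": 0, "dy": 0, "dz": -0.04, "spin": 0, "fingers": 0.085}, {"dx": 0, "dy": 0, "dz": -0.04, "spin": 0, "fingers": 0.085}, {"dx": -0.034, "dy": -0.026, "dz": 0, "spin": 0, "fingers": 0.085}, {"dx": -0.034, "dy": -0.026, "dz": 0, "spin": 0, "fingers": 0.085}, {"dx": -0.034, "dy": -0.026, "dz": 0, "spin": 0, "fingers": 0.085}, {"dx": -0.034, "dy": -0.026, "dz": 0, "spin": 0, "fingers": 0.085}, {"dx": -0.034, "dy": -0.026, "dz": 0.0, "spin": 0, "fingers": 0.085}, {"dx": -0.034, "dy": -0.026, "dz": 0.02, "spin": 0, "fingers": 0.085}, {"dx": -0.034, "dy": -0.026, "dz": 0.03, "spin": 0, "fingers": 0.085}, {"dx": -0.034, "dy": -0.026, "dz": 0.03, "spin": 0, "fingers": 0.085}, {"dx": 0, "dy": 0, "dz": 0.03, "spin": -8, "fingers": 0.085}, {"dx": 0, "dy": 0, "dz": 0.03, "spin": -8, "fingers": 0.085}, {"dx": 0, "dy": 0, "dz": 0.03, "spin": -8, "fingers": 0.085}, {"dx": 0, "dy": 0, "dz": 0, "spin": -8, "fingers": 0.085}, {"dx": 0, "dy": 0, "dz": 0, "spin": -8, "fingers": 0.085}]'

```text
t: 8.95
tcp_pos: [0.4681, -0.187, 0.2641]
ee_rot: [0.422, 0.906, 0.0, -0.001]
wrist_force: [-0.4, 0.8, 0.2]
opening: 0.0853
```

Emit:
step_arm --series '[{"dx": 0, "dy": 0, "dz": 0, "spin": -8, "fingers": 0.085}, {"dx": 0, "dy": 0, "dz": 0, "spin": -8, "fingers": 0.085}, {"dx": 0, "dy": 0, "dz": 0, "spin": 0, "fingers": 0.085}]'

```text
t: 9.25
tcp_pos: [0.4689, -0.1873, 0.266]
ee_rot: [0.295, 0.956, -0.0, 0.0]
wrist_force: [0.1, -0.2, 0.5]
opening: 0.0848
```

```bash
python3 -c "
from h import *
c=cam('top');save('t5.png',cv2.resize(c['pixels'][95:205,170:300],None,fx=4.4,fy=4.4,interpolation=cv2.INTER_CUBIC));cam('wrist','w5.png');rel([.465,-.184,.2],145.7)"
```

```text
t 9.35 tcp [ 0.4689 -0.1873  0.266 ] yaw 145.55 open 0.0849 F [-0.3 -0.7  0.7]
dxyz mm [ 5.1  0.5 65.9] dist 0.066 spin -0.15
```

View pics/w5.png

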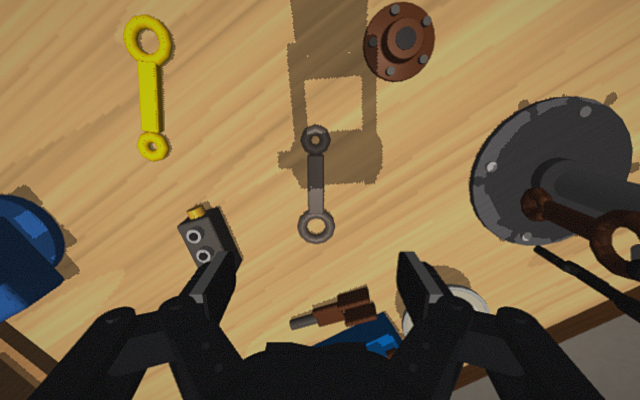

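View pics/t5.png

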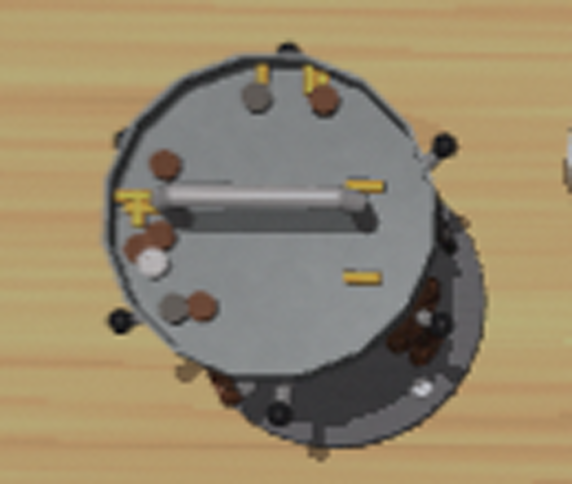

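Wrist view: the grey lever's large eye is at (317,227) and its small eye at (316,139). Valve block (210,235) and hub (400,40) are clear. Top view: the hook ball is at (279,413) in the crop and nothing hangs on that hook.

Run:
```python
from h import *
c=cam('wrist'); im=c['pixels']
g=im[110:260,280:360]; 
save('lev2.png',cv2.resize(g,None,fx=4,fy=4,interpolation=cv2.INTER_CUBIC))
E_=onz(c,(317,227),.01); S=onz(c,(315.5,139.5),.01); d=E_-S
print(E_,S,np.linalg.norm(d),np.degrees(np.arctan2(d[1],d[0])))
c=cam('top'); f=lambda x,y:(170+x/4.4-.4,95+y/4.4-.4)
P=np.array([onz(c,f(*p),.24)[:2] for p in [(121,321),(279,413),(440,322),(444,146)]])
A=np.c_[2*P,np.ones(len(P))]; s=np.linalg.lstsq(A,(P**2).sum(1),rcond=None)[0]; C=s[:2]; print(C,np.sqrt(s[2]+C@C))
C=np.array([.6758,.081])
for p in P: d=p-C; print(p.round(4),np.hypot(*d).round(4),np.degrees(np.arctan2(d[1],d[0])).round(1))
```

```text
[ 0.55041977 -0.24034413  0.01      ] [ 0.43940588 -0.16719183  0.01      ] 0.13294864448808782 -33.382774635405084
[0.67541016 0.08086249] 0.11463438499935179
[0.6177 0.1798] 0.1146 120.5
[0.5605 0.0805] 0.1153 -179.7
[ 0.6187 -0.0185] 0.1147 -119.9
[ 0.7315 -0.0193] 0.1147 -60.9
```

View pics/lev2.png

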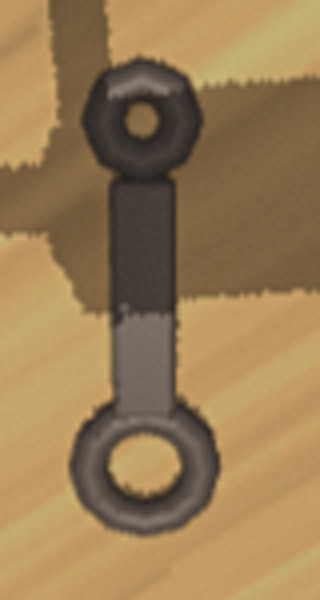

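Emit:
step_arm --squeeze 100 --series '[{"dx": 0.001, "dy": 0, "dz": 0.045, "spin": -0.6, "fingers": 0.085}, {"dx": 0, "dy": 0, "dz": 0.045, "spin": 0, "fingers": 0.085}, {"dx": 0, "dy": 0, "dz": 0.045, "spin": 0, "fingers": 0.085}, {"dx": 0, "dy": 0, "dz": 0.045, "spin": 0, "fingers": 0.085}, {"dx": 0, "dy": 0, "dz": 0.04, "spin": 0, "fingers": 0.085}, {"dx": 0, "dy": 0, "dz": 0.03, "spin": 0, "fingers": 0.085}, {"dx": 0, "dy": 0, "dz": 0.012, "spin": 0, "fingers": 0.06}, {"dx": 0, "dy": 0, "dz": 0, "spin": 0, "fingers": 0.04}, {"dx": 0, "dy": 0, "dz": 0, "spin": 0, "fingers": 0.04}]'

```text
t: 10.35
tcp_pos: [0.4692, -0.1874, 0.0054]
ee_rot: [0.29, 0.957, -0.0, 0.001]
wrist_force: [1.0, -0.5, -0.4]
opening: 0.0436
```

```bash
python3 -c "
from h import *
cam('wrist','w6.png');rel([.4685,-.1865,.003],146.2)"
```

```text
t 10.4 tcp [ 0.4696 -0.1876  0.006 ] yaw 146.31 open 0.0403 F [0.2 0.7 0.3]
dxyz mm [1.6 0.3 3. ] dist 0.003 spin 0.11
```

View pics/w6.png

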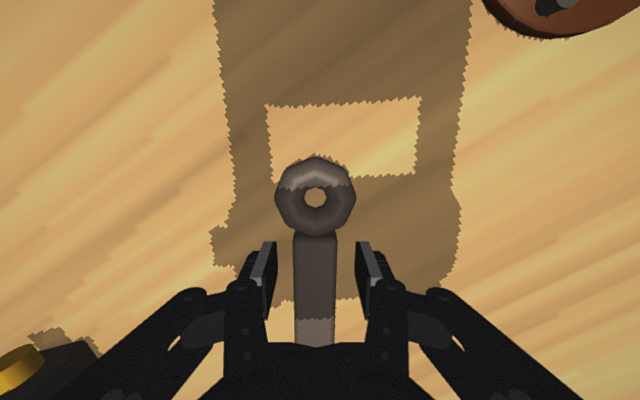

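The bar is centred between the pads at column 315, with the small eye at (315,197) just ahead. I'll close and lift.

Emit:
step_arm --squeeze 100 --series '[{"dx": 0, "dy": 0, "dz": 0.002, "spin": 0, "fingers": 0.02}, {"dx": 0, "dy": 0, "dz": 0, "spin": 0, "fingers": 0.0}, {"dx": 0, "dy": 0, "dz": 0, "spin": 0, "fingers": 0.0}, {"dx": 0, "dy": 0, "dz": 0, "spin": 0, "fingers": 0.0}, {"dx": 0, "dy": 0, "dz": 0, "spin": 0, "fingers": 0.0}, {"dx": 0, "dy": 0, "dz": -0.01, "spin": 0, "fingers": 0.0}, {"dx": 0, "dy": 0, "dz": -0.02, "spin": 0, "fingers": 0.0}, {"dx": 0, "dy": 0, "dz": -0.04, "spin": 0, "fingers": 0.0}, {"dx": 0, "dy": 0, "dz": -0.04, "spin": 0, "fingers": 0.0}, {"dx": 0, "dy": 0, "dz": 0, "spin": 0, "fingers": 0.0}]'

```text
t: 11.4
tcp_pos: [0.4717, -0.1887, 0.1191]
ee_rot: [0.29, 0.957, -0.001, 0.006]
wrist_force: [1.9, -0.2, -3.1]
opening: 0.0215
```

```bash
python3 -c "
from h import *
cam('wrist','w7.png');c=cam('side');save('s7.png',cv2.resize(c['pixels'][180:310,240:380],None,fx=4.2,fy=4.2,interpolation=cv2.INTER_CUBIC));rel([.44,.081,.265],180)"
```

```text
t 11.5 tcp [ 0.4681 -0.1867  0.1127] yaw 146.33 open 0.0212 F [-0.4 -0.5 -4.7]
dxyz mm [ 171.6  207.2 -152.5] dist 0.309 spin -33.67
```

View pics/w7.png

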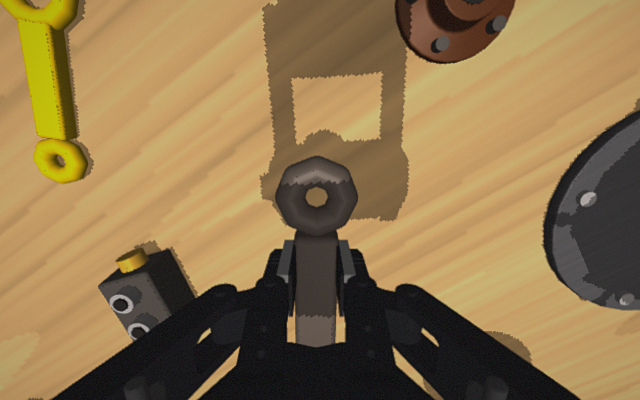

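View pics/s7.png

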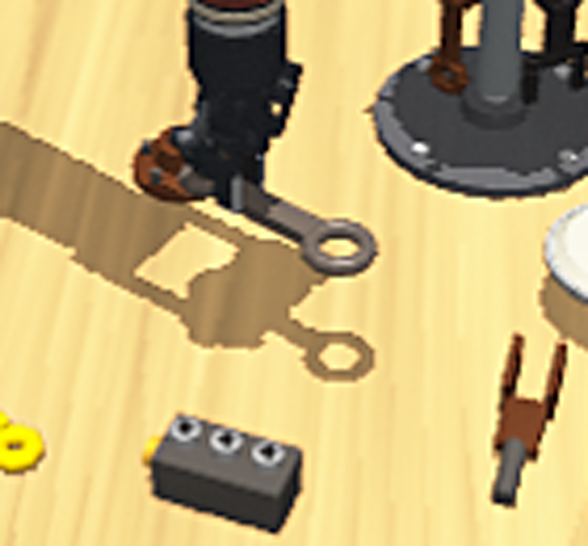

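```bash
cat > ez.py <<'E'
from h import *
def eye(c,uv):
    # intersect side ray with vertical plane through TCP along tool x
    s=r.sense(); a=np.radians(yaw(s)); t=s['tcp_pos']; o,d=ray(c,uv)
    n=np.array([-np.sin(a),np.cos(a),0]); k=(t-o)@n/(d@n); p=o+k*d
    print('eye',p.round(4),'along',((p-t)@np.array([-np.cos(a),-np.sin(a),0])).round(4),'dz from tcp',(p-t)[2].round(4))
E
python3 -c "
from ez import *
c=cam('side'); eye(c,(320.3,238.2))"
```

```text
eye [ 0.5497 -0.2412  0.1176] along 0.0995 dz from tcp 0.0068
```

Emit:
step_arm --series '[{"dx": 0, "dy": 0, "dz": -0.025, "spin": 0, "fingers": 0.0}, {"dx": 0, "dy": 0, "dz": -0.035, "spin": -3, "fingers": 0.0}, {"dx": 0, "dy": 0, "dz": -0.035, "spin": -5, "fingers": 0.0}, {"dx": 0, "dy": 0, "dz": -0.03, "spin": -6, "fingers": 0.0}, {"dx": 0, "dy": 0, "dz": -0.018, "spin": -6, "fingers": 0.0}, {"dx": 0, "dy": 0, "dz": 0, "spin": -6, "fingers": 0.0}, {"dx": 0, "dy": 0, "dz": 0, "spin": -5, "fingers": 0.0}, {"dx": 0, "dy": 0, "dz": 0, "spin": -2.7, "fingers": 0.0}, {"dx": 0.005, "dy": 0.02, "dz": 0, "spin": 0, "fingers": 0.0}, {"dx": 0.008, "dy": 0.035, "dz": 0, "spin": 0, "fingers": 0.0}, {"dx": 0.009, "dy": 0.04, "dz": 0, "spin": 0, "fingers": 0.0}, {"dx": 0.009, "dy": 0.04, "dz": 0, "spin": 0, "fingers": 0.0}, {"dx": 0.009, "dy": 0.04, "dz": 0, "spin": 0, "fingers": 0.0}, {"dx": 0.009, "dy": 0.04, "dz": 0, "spin": 0, "fingers": 0.0}, {"dx": 0.008, "dy": 0.03, "dz": 0, "spin": 0, "fingers": 0.0}, {"dx": 0.005, "dy": 0.02, "dz": 0, "spin": 0, "fingers": 0.0}, {"dx": 0, "dy": 0, "dz": 0, "spin": 0, "fingers": 0.0}, {"dx": 0, "dy": 0, "dz": 0, "spin": 0, "fingers": 0.0}]'

```text
t: 13.35
tcp_pos: [0.4048, 0.0783, 0.2524]
ee_rot: [-0.001, 1.0, -0.0, -0.002]
wrist_force: [-0.5, 0.2, -4.9]
opening: 0.0211
```

```bash
python3 -c "
from h import *
c=cam('top');save('t8.png',cv2.resize(c['pixels'][115:245,180:310],None,fx=4.4,fy=4.4,interpolation=cv2.INTER_CUBIC));c=cam('side');save('s8.png',cv2.resize(c['pixels'][105:205,280:410],None,fx=6,fy=6,interpolation=cv2.INTER_CUBIC));rel([.406,.0805,.255],180)"
```

```text
t 13.45 tcp [0.4055 0.0776 0.2534] yaw 179.97 open 0.0212 F [-0.5 -0.4 -3.9]
dxyz mm [-0.5  2.9 -1.6] dist 0.003 spin -0.03
```

View pics/t8.png

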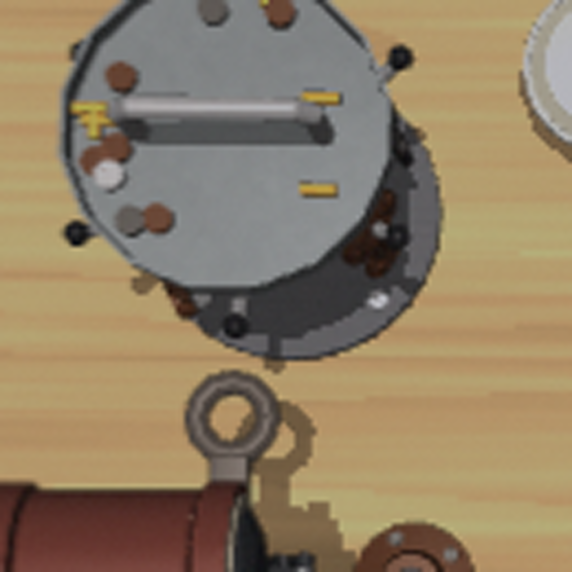

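View pics/s8.png

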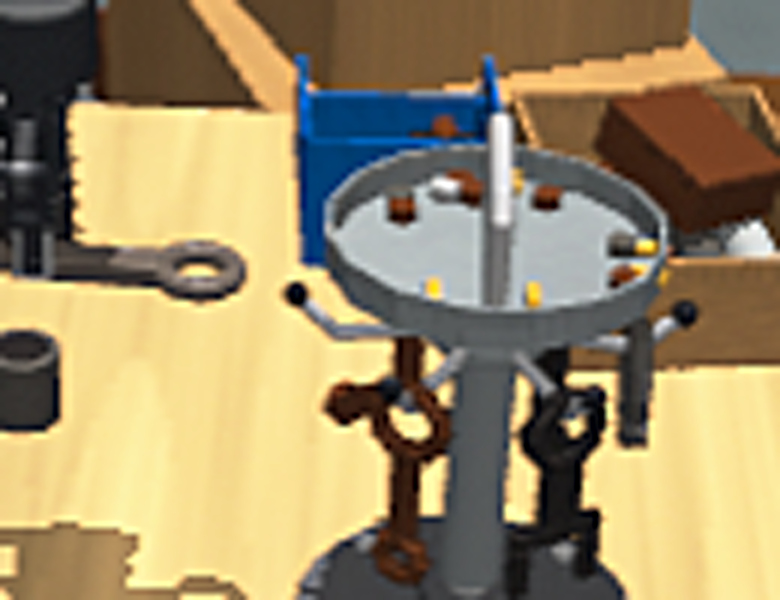

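Side view: the lever is level with its large eye at (202,270), and the ball is at (296,294). Top view: the eye is at (233,418) and the ball at (235,326). I'll triangulate both.

Run:
```python
from ez import *
t=cam('top'); s=cam('side')
T=lambda x,y:(180+x/4.4-.4,115+y/4.4-.4); S=lambda x,y:(280+x/6-.4,105+y/6-.4)
def tri(a,b):
    o1,d1=ray(t,a);o2,d2=ray(s,b); A=np.c_[d1,-d2]; k=np.linalg.lstsq(A,o2-o1,rcond=None)[0]
    p,q=o1+k[0]*d1,o2+k[1]*d2; print(((p+q)/2).round(4),'gap',np.linalg.norm(p-q).round(4))
print('eye');tri(T(233,418),S(202,270)); print('ball');tri(T(235,326),S(296,294))
print(r.sense()['tcp_pos'])
```

```text
eye
[0.5025 0.078  0.2533] gap 0.0022
ball
[0.5598 0.0807 0.2385] gap 0.0006
[0.40583896 0.07750908 0.25413127]
```

The eye is 57 mm in front of the ball, 15 mm above it and 2.7 mm off in y. I'll raise 5 mm, centre in y and bring the leading ring tube over the ball, then check.

Emit:
step_arm --series '[{"dx": 0, "dy": 0.0027, "dz": -0.005, "spin": 0, "fingers": 0.0}, {"dx": -0.006, "dy": 0, "dz": 0, "spin": 0, "fingers": 0.0}, {"dx": -0.008, "dy": 0, "dz": 0, "spin": 0, "fingers": 0.0}, {"dx": -0.008, "dy": 0, "dz": 0, "spin": 0, "fingers": 0.0}, {"dx": -0.006, "dy": 0, "dz": 0, "spin": 0, "fingers": 0.0}, {"dx": 0, "dy": 0, "dz": 0, "spin": 0, "fingers": 0.0}, {"dx": 0, "dy": 0, "dz": 0, "spin": 0, "fingers": 0.0}, {"dx": 0, "dy": 0, "dz": 0, "spin": 0, "fingers": 0.0}]'

```text
t: 14.35
tcp_pos: [0.4338, 0.081, 0.2598]
ee_rot: [-0.0, 1.0, 0.0, -0.0]
wrist_force: [-0.5, 0.9, -3.9]
opening: 0.0212
```

```bash
python3 -c "
from h import *
c=cam('top');save('t9.png',cv2.resize(c['pixels'][150:220,200:290],None,fx=7,fy=7,interpolation=cv2.INTER_CUBIC));c=cam('side');save('s9.png',cv2.resize(c['pixels'][125:185,290:370],None,fx=9,fy=9,interpolation=cv2.INTER_CUBIC));rel([.4335,.0803,.259],180)"
```

```text
t 14.45 tcp [0.4337 0.081  0.2599] yaw -179.97 open 0.021 F [-0.1  0.5 -3.4]
dxyz mm [ 0.2 -0.7  0.9] dist 0.001 spin 0.03
```

View pics/t9.png

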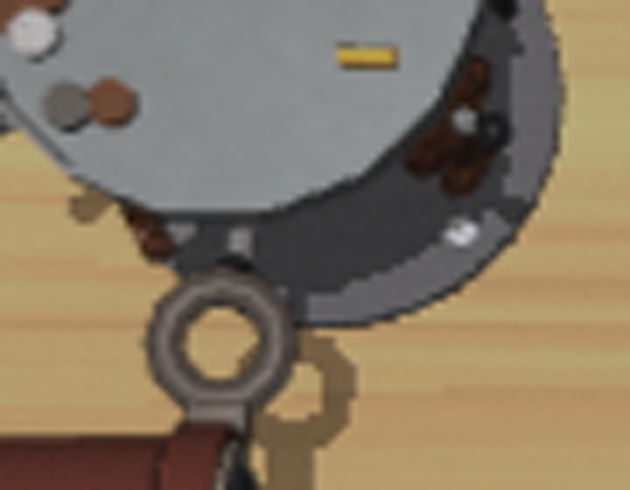

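View pics/s9.png

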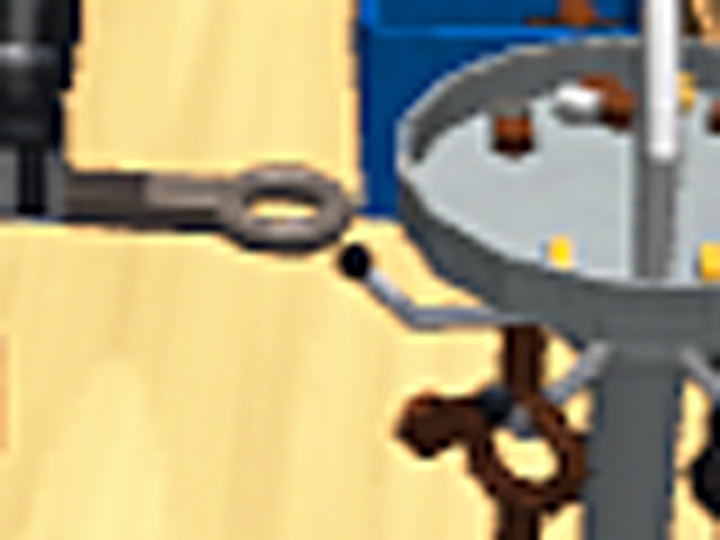

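Run:
```python
from ez import *
t=cam('top'); s=cam('side')
T=lambda x,y:(200+x/7-.4,150+y/7-.4); S=lambda x,y:(290+x/9-.4,125+y/9-.4)
def tri(a,b):
    o1,d1=ray(t,a);o2,d2=ray(s,b); A=np.c_[d1,-d2]; k=np.linalg.lstsq(A,o2-o1,rcond=None)[0]
    p,q=o1+k[0]*d1,o2+k[1]*d2; print(((p+q)/2).round(4),'gap',np.linalg.norm(p-q).round(4))
tri(T(221,343),S(288,210)); print(r.sense()['tcp_pos'])
for b in [(355,260)]:
    o,d=ray(s,S(*b)); k=(.0806-o[1])/d[1]; print(o+k*d)
```

```text
[0.5317 0.0814 0.2597] gap 0.0024
[0.4337426  0.08102031 0.2599529 ]
[0.55991993 0.0806     0.23899157]
```

Eye relative to ball: −28 mm, +20.7 mm. Next I'll bring the ring round the ball.

Emit:
step_arm --series '[{"dx": -0.0066, "dy": -0.0005, "dz": 0.0007, "spin": 0, "fingers": 0.0}, {"dx": -0.004, "dy": 0, "dz": 0.0007, "spin": 0, "fingers": 0.0}, {"dx": -0.004, "dy": 0, "dz": 0.0008, "spin": 0, "fingers": 0.0}, {"dx": -0.003, "dy": 0, "dz": 0.002, "spin": 0, "fingers": 0.0}, {"dx": -0.003, "dy": 0, "dz": 0.0025, "spin": 0, "fingers": 0.0}, {"dx": -0.002, "dy": 0, "dz": 0.003, "spin": 0, "fingers": 0.0}, {"dx": -0.002, "dy": 0, "dz": 0.003, "spin": 0, "fingers": 0.0}, {"dx": -0.0015, "dy": 0, "dz": 0.003, "spin": 0, "fingers": 0.0}, {"dx": -0.001, "dy": 0, "dz": 0.003, "spin": 0, "fingers": 0.0}, {"dx": 0, "dy": 0, "dz": 0, "spin": 0, "fingers": 0.0}, {"dx": 0, "dy": 0, "dz": 0, "spin": 0, "fingers": 0.0}]'

```text
t: 15.65
tcp_pos: [0.4609, 0.0805, 0.2411]
ee_rot: [-0.0, 1.0, -0.0, -0.0]
wrist_force: [-0.4, 0.2, -4.9]
opening: 0.0214
```

```bash
python3 -c "
from h import *
c=cam('top');save('t10.png',cv2.resize(c['pixels'][150:220,200:290],None,fx=7,fy=7,interpolation=cv2.INTER_CUBIC));c=cam('side');save('s10.png',cv2.resize(c['pixels'][125:185,290:370],None,fx=9,fy=9,interpolation=cv2.INTER_CUBIC));rel([.4335,.0803,.259],180)"
```

```text
t 15.75 tcp [0.4611 0.0805 0.2414] yaw -179.98 open 0.0209 F [ 0.5  0.3 -3.8]
dxyz mm [ 27.5  -0.2 -17.6] dist 0.033 spin 0.02
```

View pics/t10.png

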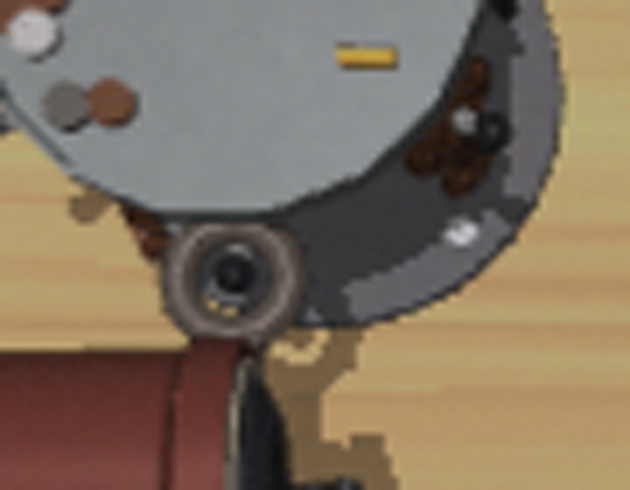

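View pics/s10.png

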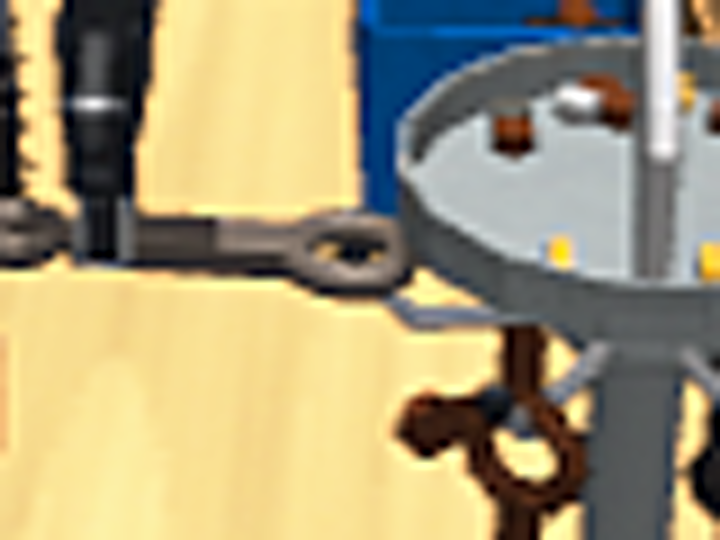

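Top view: the ball at (235,272) sits centred inside the ring at (233,280). No contact force yet. I'll continue down over the rod, then begin the tilt with a lighter grip.

Emit:
step_arm --squeeze 60 --series '[{"dx": -0.0025, "dy": 0, "dz": 0.004, "spin": 0, "fingers": 0.0}, {"dx": -0.004, "dy": 0, "dz": 0.004, "spin": 0, "fingers": 0.0}, {"dx": -0.003, "dy": 0, "dz": 0.003, "spin": 0, "fingers": 0.0}, {"dx": -0.003, "dy": 0, "dz": 0.001, "spin": 0, "fingers": 0.0}, {"dx": 0, "dy": 0, "dz": 0.004, "spin": 0, "fingers": 0.0}, {"dx": -0.001, "dy": 0, "dz": 0.004, "spin": 0, "fingers": 0.0}, {"dx": -0.001, "dy": 0, "dz": 0.004, "spin": 0, "fingers": 0.0}, {"dx": 0, "dy": 0, "dz": 0, "spin": 0, "fingers": 0.0}]'

```text
t: 16.55
tcp_pos: [0.4764, 0.0806, 0.2191]
ee_rot: [-0.0, 1.0, -0.0, 0.002]
wrist_force: [-7.3, -0.2, 5.8]
opening: 0.0211
```

```bash
python3 -c "
from h import *
c=cam('side');save('s11.png',cv2.resize(c['pixels'][125:185,290:370],None,fx=9,fy=9,interpolation=cv2.INTER_CUBIC));rel([.4335,.0803,.259],180)"
```

```text
t 16.6 tcp [0.4765 0.0805 0.2195] yaw -179.97 open 0.0212 F [-6.  -0.4  5.4]
dxyz mm [ 42.8  -0.2 -39.6] dist 0.058 spin 0.03
```

View pics/s11.png

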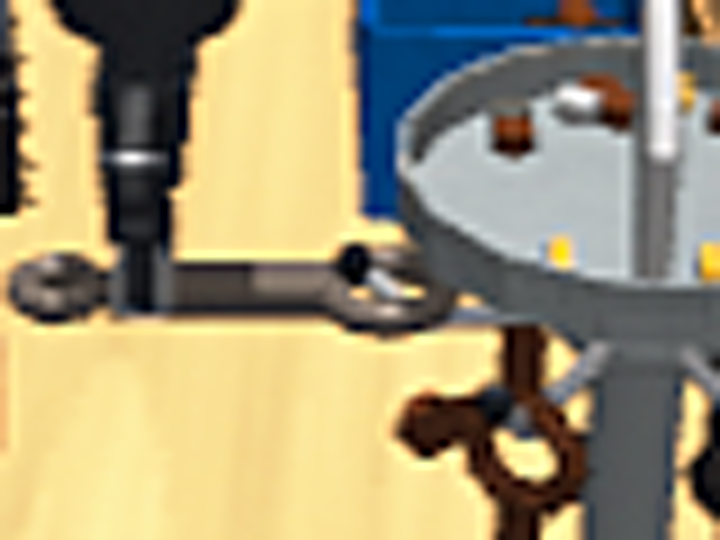

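Run:
```python
from ez import *
s=cam('side'); S=lambda x,y:(290+x/9-.4,125+y/9-.4)
print(r.sense()['tcp_pos'],r.sense()['wrist_force'].round(1))
for n,b in [('eye',(390,290)),('ringright',(455,293)),('ringleft-in',(350,292)),('small',(55,287)),('ball',(355,262)),('barL',(180,288)),('barR',(330,290))]:
    o,d=ray(s,S(*b)); k=(.0806-o[1])/d[1]; p=o+k*d; print(n,p.round(4),((p-[.56,0,.239])*1000).round(1)[[0,2]])
save('s12.png',cv2.resize(s['pixels'][130:180,290:360],None,fx=11,fy=11,interpolation=cv2.INTER_CUBIC))
```

```text
[0.47651485 0.08055222 0.21969128] [-5.4 -0.3  5.2]
eye [0.5742 0.0806 0.226 ] [ 14.2 -13. ]
ringright [0.6001 0.0806 0.226 ] [ 40.1 -13. ]
ringleft-in [0.5584 0.0806 0.2242] [ -1.6 -14.8]
small [0.4404 0.0806 0.2203] [-119.6  -18.7]
ball [0.5599 0.0806 0.2381] [-0.1 -0.9]
barL [0.4905 0.0806 0.2225] [-69.5 -16.5]
barR [0.5504 0.0806 0.2247] [ -9.6 -14.3]
```

View pics/s12.png

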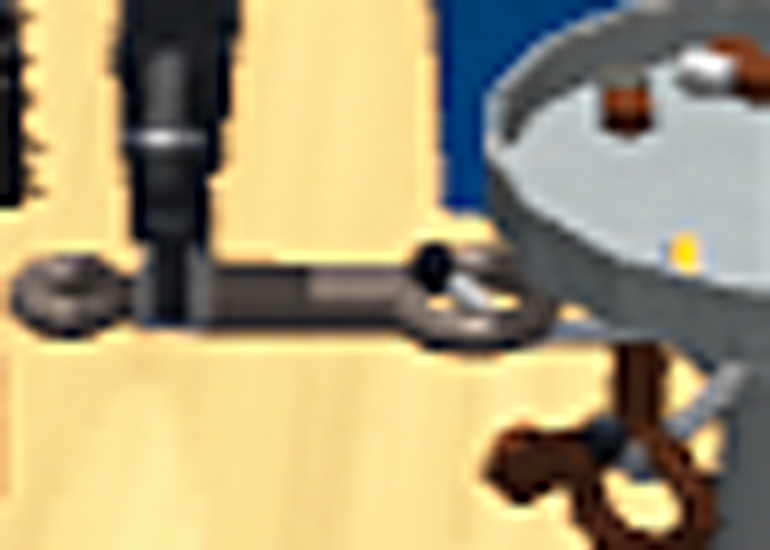

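The lever has begun to pivot eye-up by about 3° on the rod. The wrist reads about 6 N outward and 9 N up, from the rod and ball. I'll ease 2 mm outward, lighten the grip, and carry on the arc slowly.

Emit:
step_arm --squeeze 35 --series '[{"dx": 0.002, "dy": 0, "dz": 0.0, "spin": 0, "fingers": 0.0}, {"dx": 0, "dy": 0, "dz": 0.003, "spin": 0, "fingers": 0.0}, {"dx": 0, "dy": 0, "dz": 0.004, "spin": 0, "fingers": 0.0}, {"dx": -0.001, "dy": 0, "dz": 0.004, "spin": 0, "fingers": 0.0}, {"dx": 0, "dy": 0, "dz": 0, "spin": 0, "fingers": 0.0}]'

```text
t: 17.15
tcp_pos: [0.4757, 0.0802, 0.2067]
ee_rot: [0.0, 1.0, -0.0, 0.002]
wrist_force: [1.7, -1.3, 5.5]
opening: 0.0213
```

Run:
```python
from ez import *
s=cam('side'); print(r.sense()['tcp_pos'],r.sense()['wrist_force'].round(1))
save('s13.png',cv2.resize(s['pixels'][130:190,290:360],None,fx=10,fy=10,interpolation=cv2.INTER_CUBIC))
```

```text
[0.47563713 0.08017252 0.20691582] [ 2.5 -0.4  5.8]
```

View pics/s13.png

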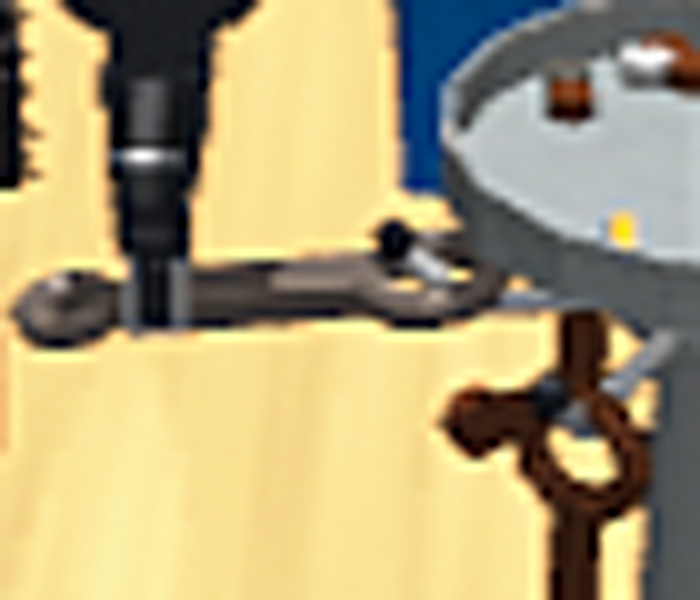

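The lever pivots as intended and is now at about 9°, with forces of 6–9 N. Continuing the arc.

Emit:
step_arm --series '[{"dx": -0.002, "dy": 0, "dz": 0.003, "spin": 0, "fingers": 0.0}, {"dx": -0.001, "dy": 0, "dz": 0.004, "spin": 0, "fingers": 0.0}, {"dx": -0.0015, "dy": 0, "dz": 0.004, "spin": 0, "fingers": 0.0}, {"dx": -0.0015, "dy": 0, "dz": 0.004, "spin": 0, "fingers": 0.0}, {"dx": -0.0015, "dy": 0, "dz": 0.004, "spin": 0, "fingers": 0.0}, {"dx": -0.0015, "dy": 0, "dz": 0.004, "spin": 0, "fingers": 0.0}, {"dx": -0.002, "dy": 0, "dz": 0.004, "spin": 0, "fingers": 0.0}, {"dx": -0.002, "dy": 0, "dz": 0.004, "spin": 0, "fingers": 0.0}, {"dx": 0, "dy": 0, "dz": 0, "spin": 0, "fingers": 0.0}]'

```text
t: 18.1
tcp_pos: [0.4874, 0.0808, 0.1746]
ee_rot: [-0.0, 1.0, 0.0, -0.0]
wrist_force: [-1.1, 1.8, 4.4]
opening: 0.021
```

Run:
```python
from ez import *
s=cam('side'); print(r.sense()['tcp_pos'],r.sense()['wrist_force'].round(1))
save('s14.png',cv2.resize(s['pixels'][130:200,290:370],None,fx=8.5,fy=8.5,interpolation=cv2.INTER_CUBIC))
```

```text
[0.48735236 0.08077909 0.17482942] [-1.4  1.   5.8]
```

View pics/s14.png

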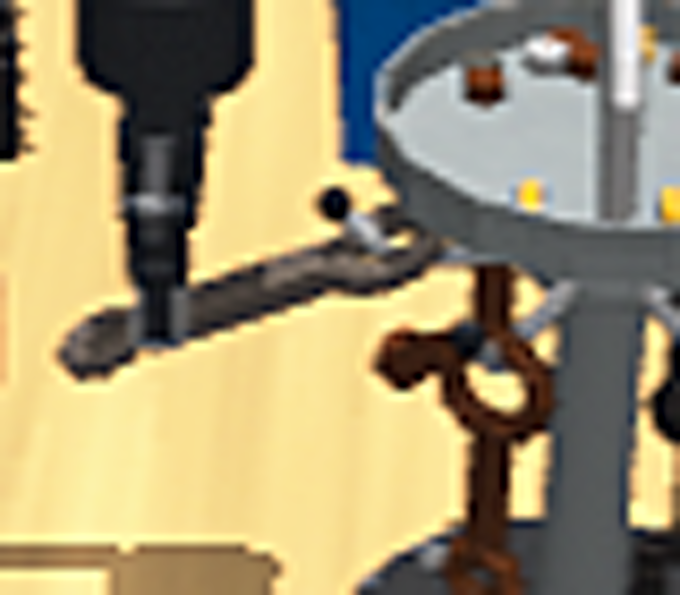

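Run:
```python
from ez import *
s=cam('side'); S=lambda x,y:(290+x/8.5-.4,130+y/8.5-.4)
for n,b in [('bodycorner',(255,65)),('taper',(215,105)),('bodyleft',(75,60)),('narrowR',(210,150)),('ball',(335,204)),('tip',(160,345)),('small',(98,342)),('ringR',(440,245)),('eye',(390,255))]:
  for y in ([.0806,.05] if n[0]in'bt' else [.0806]):
    o,d=ray(s,S(*b)); k=(y-o[1])/d[1]; p=o+k*d; print(n,y,p.round(4))
```

```text
bodycorner 0.0806 [0.525  0.0806 0.3027]
bodycorner 0.05 [0.5265 0.05   0.3192]
taper 0.0806 [0.5088 0.0806 0.2832]
taper 0.05 [0.5107 0.05   0.3001]
bodyleft 0.0806 [0.4508 0.0806 0.3014]
bodyleft 0.05 [0.4539 0.05   0.318 ]
narrowR 0.0806 [0.507  0.0806 0.2618]
ball 0.0806 [0.5598 0.0806 0.2385]
ball 0.05 [0.5606 0.05   0.2564]
tip 0.0806 [0.4866 0.0806 0.1645]
tip 0.05 [0.4889 0.05   0.184 ]
small 0.0806 [0.4598 0.0806 0.1646]
ringR 0.0806 [0.6046 0.0806 0.2209]
eye 0.0806 [0.5838 0.0806 0.2149]
```

The body's wide part starts about 0.12 m above the TCP and is ±38 mm in x, so there is room to tilt to about 50°. Continuing.

Emit:
step_arm --series '[{"dx": -0.0017, "dy": 0, "dz": 0.0038, "spin": 0, "fingers": 0.0}, {"dx": -0.0017, "dy": 0, "dz": 0.0038, "spin": 0, "fingers": 0.0}, {"dx": -0.0019, "dy": 0, "dz": 0.0037, "spin": 0, "fingers": 0.0}, {"dx": -0.002, "dy": 0, "dz": 0.0036, "spin": 0, "fingers": 0.0}, {"dx": -0.0022, "dy": 0, "dz": 0.0035, "spin": 0, "fingers": 0.0}, {"dx": -0.0022, "dy": 0, "dz": 0.0035, "spin": 0, "fingers": 0.0}, {"dx": -0.0024, "dy": 0, "dz": 0.0034, "spin": 0, "fingers": 0.0}, {"dx": -0.0025, "dy": 0, "dz": 0.0033, "spin": 0, "fingers": 0.0}, {"dx": 0, "dy": 0, "dz": 0, "spin": 0, "fingers": 0.0}]'

```text
t: 19.1
tcp_pos: [0.5034, 0.0805, 0.1459]
ee_rot: [-0.0, 1.0, -0.0, -0.001]
wrist_force: [-4.3, -0.2, 4.9]
opening: 0.021
```

Run:
```python
from ez import *
s=cam('side'); print(r.sense()['tcp_pos'],r.sense()['wrist_force'].round(1))
save('s15.png',cv2.resize(s['pixels'][130:200,290:370],None,fx=8.5,fy=8.5,interpolation=cv2.INTER_CUBIC))
```

```text
[0.50333455 0.08054666 0.14599756] [-2.3 -0.   5. ]
```

View pics/s15.png

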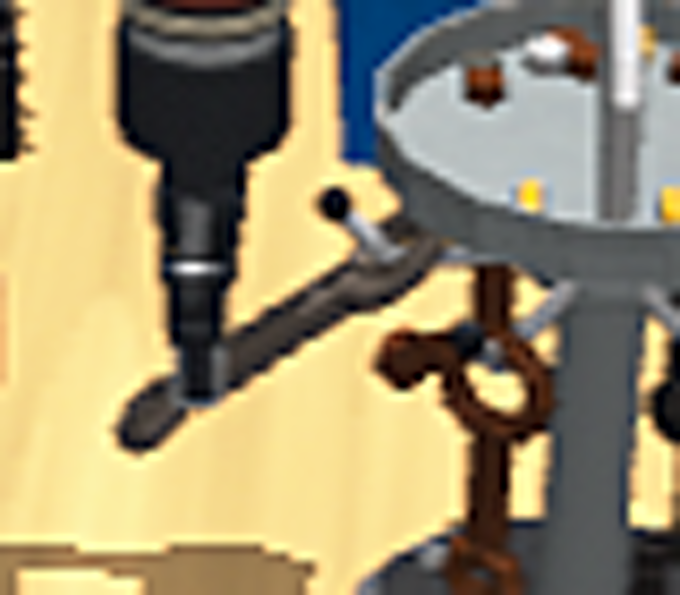

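It is at about 38°, with forces still only about 9 N from the lever's weight and the pivot. A bit further, to about 50°.

Emit:
step_arm --series '[{"dx": -0.0025, "dy": 0, "dz": 0.0032, "spin": 0, "fingers": 0.0}, {"dx": -0.0026, "dy": 0, "dz": 0.0032, "spin": 0, "fingers": 0.0}, {"dx": -0.0028, "dy": 0, "dz": 0.003, "spin": 0, "fingers": 0.0}, {"dx": -0.0029, "dy": 0, "dz": 0.003, "spin": 0, "fingers": 0.0}, {"dx": -0.003, "dy": 0, "dz": 0.0028, "spin": 0, "fingers": 0.0}, {"dx": -0.003, "dy": 0, "dz": 0.0027, "spin": 0, "fingers": 0.0}, {"dx": 0, "dy": 0, "dz": 0, "spin": 0, "fingers": 0.0}]'

```text
t: 19.85
tcp_pos: [0.5209, 0.0804, 0.1281]
ee_rot: [-0.0, 1.0, -0.0, -0.0]
wrist_force: [-0.2, -1.2, 3.2]
opening: 0.0214
```

Run:
```python
from ez import *
s=cam('side'); print(r.sense()['tcp_pos'],r.sense()['wrist_force'].round(1))
save('s16.png',cv2.resize(s['pixels'][130:200,290:370],None,fx=8.5,fy=8.5,interpolation=cv2.INTER_CUBIC))
```

```text
[0.52083322 0.08035084 0.12826892] [ 0.3 -0.9  1.7]
```

View pics/s16.png

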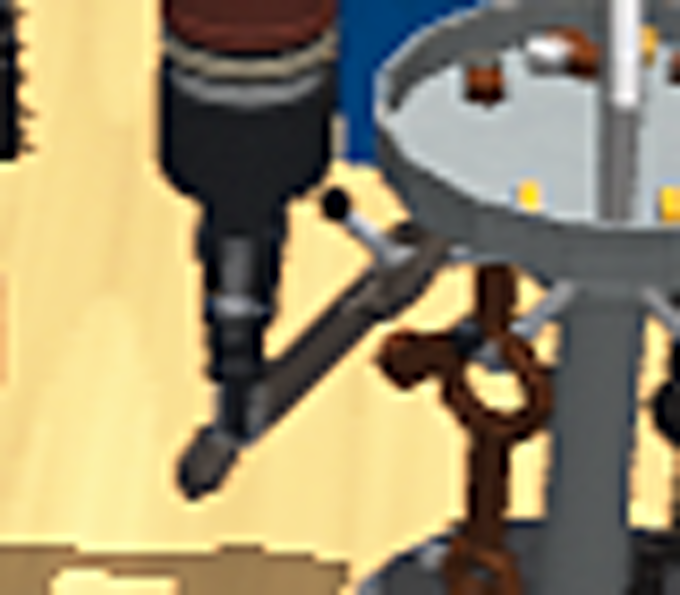

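It is at about 50°: the ball (335,204) is inside the ring and the gripper is clear of it. I'll release gradually with the lightest squeeze so the lever slips off gently.

Emit:
step_arm --squeeze 20 --series '[{"dx": 0, "dy": 0, "dz": 0, "spin": 0, "fingers": 0.0208}, {"dx": 0, "dy": 0, "dz": 0, "spin": 0, "fingers": 0.0211}, {"dx": 0, "dy": 0, "dz": 0, "spin": 0, "fingers": 0.0213}, {"dx": 0, "dy": 0, "dz": 0, "spin": 0, "fingers": 0.0215}, {"dx": 0, "dy": 0, "dz": 0, "spin": 0, "fingers": 0.0217}, {"dx": 0, "dy": 0, "dz": 0, "spin": 0, "fingers": 0.0219}]'

```text
t: 20.5
tcp_pos: [0.5206, 0.0805, 0.1284]
ee_rot: [-0.0, 1.0, -0.0, -0.0]
wrist_force: [0.1, -1.7, 0.7]
opening: 0.0221
```

Run:
```python
from ez import *
s=cam('side'); print(r.sense()['tcp_pos'],r.sense()['wrist_force'].round(1),r.sense()['opening'])
save('s17.png',cv2.resize(s['pixels'][130:200,290:370],None,fx=8.5,fy=8.5,interpolation=cv2.INTER_CUBIC))
```

```text
[0.52059591 0.08047513 0.12846288] [ 0.  -0.8  0.9] 0.022293411996546515
```

View pics/s17.png

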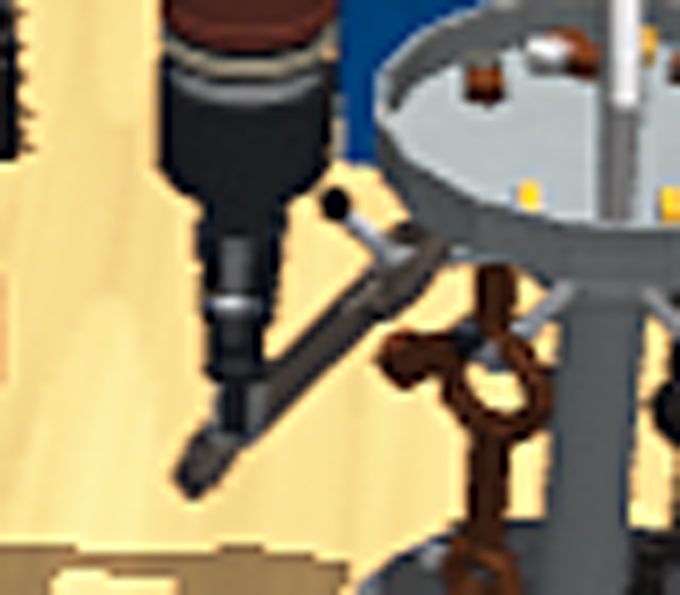

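Emit:
step_arm --series '[{"dx": 0, "dy": 0, "dz": 0, "spin": 0, "fingers": 0.0221}, {"dx": 0, "dy": 0, "dz": 0, "spin": 0, "fingers": 0.0222}, {"dx": 0, "dy": 0, "dz": 0, "spin": 0, "fingers": 0.0223}, {"dx": 0, "dy": 0, "dz": 0, "spin": 0, "fingers": 0.0224}, {"dx": 0, "dy": 0, "dz": 0, "spin": 0, "fingers": 0.0225}, {"dx": 0, "dy": 0, "dz": 0, "spin": 0, "fingers": 0.0226}, {"dx": 0, "dy": 0, "dz": 0, "spin": 0, "fingers": 0.0227}, {"dx": 0, "dy": 0, "dz": 0, "spin": 0, "fingers": 0.0228}, {"dx": 0, "dy": 0, "dz": 0, "spin": 0, "fingers": 0.0229}, {"dx": 0, "dy": 0, "dz": 0, "spin": 0, "fingers": 0.023}]'

```text
t: 21.55
tcp_pos: [0.5207, 0.0806, 0.1284]
ee_rot: [-0.0, 1.0, 0.0, -0.0]
wrist_force: [-0.6, 0.2, -0.5]
opening: 0.0231
```

Run:
```python
from ez import *
s=cam('side'); print(r.sense()['tcp_pos'],r.sense()['wrist_force'].round(1),r.sense()['opening'])
save('s18.png',cv2.resize(s['pixels'][130:200,290:370],None,fx=8.5,fy=8.5,interpolation=cv2.INTER_CUBIC))
```

```text
[0.52066168 0.08061416 0.12847657] [-0.1 -0.3 -0.4] 0.023173096590454228
```

View pics/s18.png

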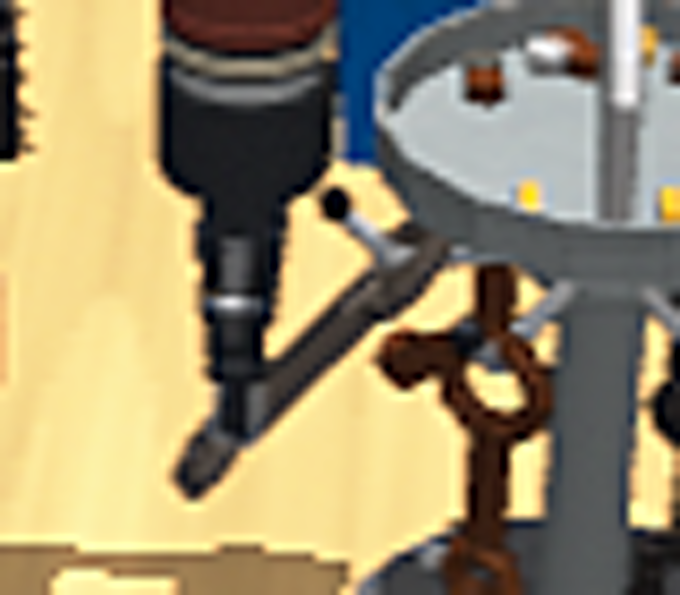

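Emit:
step_arm --series '[{"dx": 0, "dy": 0, "dz": 0, "spin": 0, "fingers": 0.0231}, {"dx": 0, "dy": 0, "dz": 0, "spin": 0, "fingers": 0.0232}, {"dx": 0, "dy": 0, "dz": 0, "spin": 0, "fingers": 0.0233}, {"dx": 0, "dy": 0, "dz": 0, "spin": 0, "fingers": 0.0234}, {"dx": 0, "dy": 0, "dz": 0, "spin": 0, "fingers": 0.0235}, {"dx": 0, "dy": 0, "dz": 0, "spin": 0, "fingers": 0.0236}, {"dx": 0, "dy": 0, "dz": 0, "spin": 0, "fingers": 0.0237}, {"dx": 0, "dy": 0, "dz": 0, "spin": 0, "fingers": 0.0238}]'

```text
t: 22.4
tcp_pos: [0.5208, 0.0806, 0.1285]
ee_rot: [-0.0, 1.0, 0.0, -0.0]
wrist_force: [-0.7, 0.2, -3.6]
opening: 0.0238
```

Run:
```python
from ez import *
s=cam('side'); print(r.sense()['tcp_pos'],r.sense()['wrist_force'].round(1),r.sense()['opening'])
save('s19.png',cv2.resize(s['pixels'][130:200,290:370],None,fx=8.5,fy=8.5,interpolation=cv2.INTER_CUBIC))
```

```text
[0.52081584 0.08054879 0.12858942] [ 0.2  1.1 -3. ] 0.023852864230844473
```

View pics/s19.png

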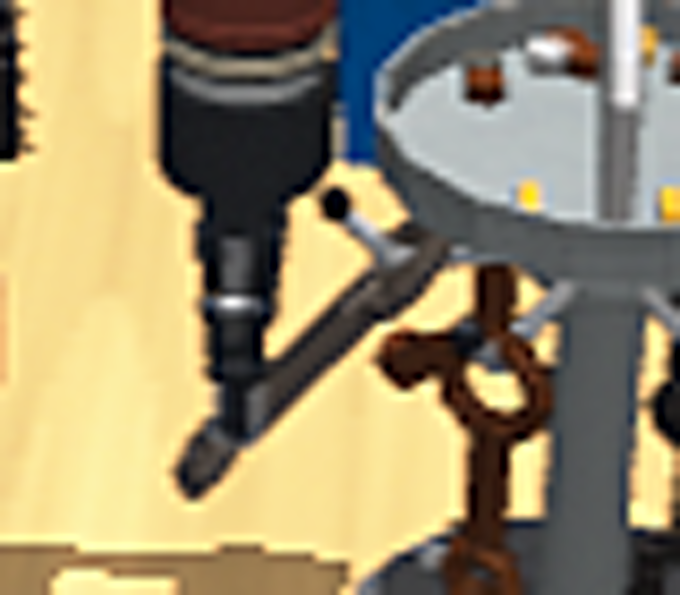

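Emit:
step_arm --series '[{"dx": 0, "dy": 0, "dz": 0, "spin": 0, "fingers": 0.02385}, {"dx": 0, "dy": 0, "dz": 0, "spin": 0, "fingers": 0.0239}, {"dx": 0, "dy": 0, "dz": 0, "spin": 0, "fingers": 0.02395}, {"dx": 0, "dy": 0, "dz": 0, "spin": 0, "fingers": 0.024}, {"dx": 0, "dy": 0, "dz": 0, "spin": 0, "fingers": 0.02405}, {"dx": 0, "dy": 0, "dz": 0, "spin": 0, "fingers": 0.0241}, {"dx": 0, "dy": 0, "dz": 0, "spin": 0, "fingers": 0.02415}, {"dx": 0, "dy": 0, "dz": 0, "spin": 0, "fingers": 0.0242}]'

```text
t: 23.25
tcp_pos: [0.5211, 0.0805, 0.129]
ee_rot: [-0.0, 1.0, -0.0, 0.0]
wrist_force: [0.4, 0.2, 0.6]
opening: 0.0241
```

Run:
```python
from ez import *
s=cam('side'); print(r.sense()['tcp_pos'],r.sense()['wrist_force'].round(1),r.sense()['opening'])
save('s20.png',cv2.resize(s['pixels'][130:200,290:370],None,fx=8.5,fy=8.5,interpolation=cv2.INTER_CUBIC))
```

```text
[0.52096685 0.08049913 0.12884377] [-0.3 -0.9 -0.9] 0.024386163754611598
```

View pics/s20.png

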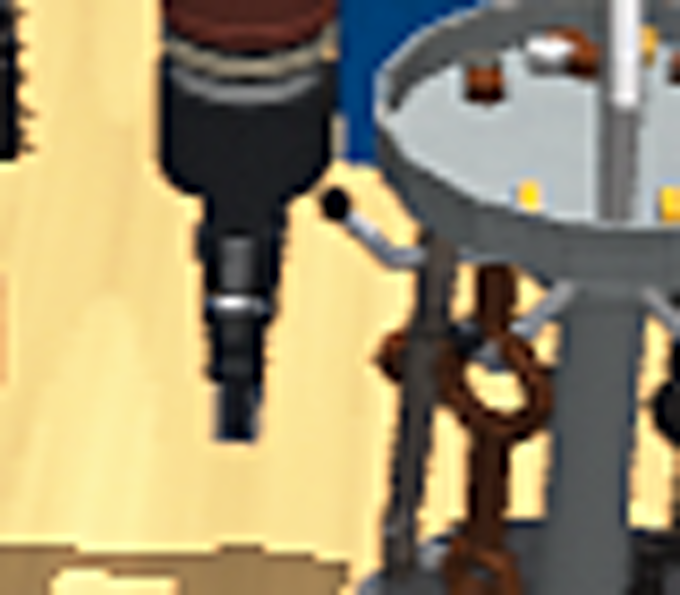

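The lever slipped off and is hanging on the hook, near vertical, from (430,260) to (400,570). I'll back away outward and let it settle.

Emit:
step_arm --series '[{"dx": 0.01, "dy": 0, "dz": 0, "spin": 0, "fingers": 0.0242}, {"dx": 0.03, "dy": 0, "dz": 0, "spin": 0, "fingers": 0.0242}, {"dx": 0.03, "dy": 0, "dz": 0, "spin": 0, "fingers": 0.0242}, {"dx": 0.03, "dy": 0, "dz": -0.02, "spin": 0, "fingers": 0.0242}, {"dx": 0, "dy": 0, "dz": -0.04, "spin": 0, "fingers": 0.0242}, {"dx": 0, "dy": 0, "dz": -0.04, "spin": 0, "fingers": 0.0242}, {"dx": 0, "dy": 0, "dz": 0, "spin": 0, "fingers": 0.0242}, {"dx": 0, "dy": 0, "dz": 0, "spin": 0, "fingers": 0.0242}, {"dx": 0, "dy": 0, "dz": 0, "spin": 0, "fingers": 0.0242}, {"dx": 0, "dy": 0, "dz": 0, "spin": 0, "fingers": 0.0242}, {"dx": 0, "dy": 0, "dz": 0, "spin": 0, "fingers": 0.0242}, {"dx": 0, "dy": 0, "dz": 0, "spin": 0, "fingers": 0.0242}, {"dx": 0, "dy": 0, "dz": 0, "spin": 0, "fingers": 0.0242}, {"dx": 0, "dy": 0, "dz": 0, "spin": 0, "fingers": 0.0242}, {"dx": 0, "dy": 0, "dz": 0, "spin": 0, "fingers": 0.0242}, {"dx": 0, "dy": 0, "dz": 0, "spin": 0, "fingers": 0.0242}, {"dx": 0, "dy": 0, "dz": 0, "spin": 0, "fingers": 0.0242}, {"dx": 0, "dy": 0, "dz": 0, "spin": 0, "fingers": 0.0242}, {"dx": 0, "dy": 0, "dz": 0, "spin": 0, "fingers": 0.0242}, {"dx": 0, "dy": 0, "dz": 0, "spin": 0, "fingers": 0.0242}]'

```text
t: 25.3
tcp_pos: [0.4209, 0.0805, 0.2287]
ee_rot: [-0.0, 1.0, -0.0, 0.0]
wrist_force: [-0.1, 0.1, -1.1]
opening: 0.0243
```

Run:
```python
from ez import *
a=cam('side'); 
for _ in range(4): b=cam('side')
R=(slice(130,210),slice(290,410))
d=np.abs(a['pixels'][R].astype(int)-b['pixels'][R]).max(2); print('moving px',(d>40).sum())
save('s21.png',cv2.resize(b['pixels'][R],None,fx=6.5,fy=6.5,interpolation=cv2.INTER_CUBIC))
c=cam('top');save('t21.png',cv2.resize(c['pixels'][95:235,170:330],None,fx=4.2,fy=4.2,interpolation=cv2.INTER_CUBIC))
print(r.sense()['t'],r.sense()['tcp_pos'],r.sense()['wrist_force'])
```

```text
moving px 200
25.6 [0.42087959 0.08048394 0.2287125 ] [0.03563779 0.06528049 0.33989548]
```

View pics/s21.png

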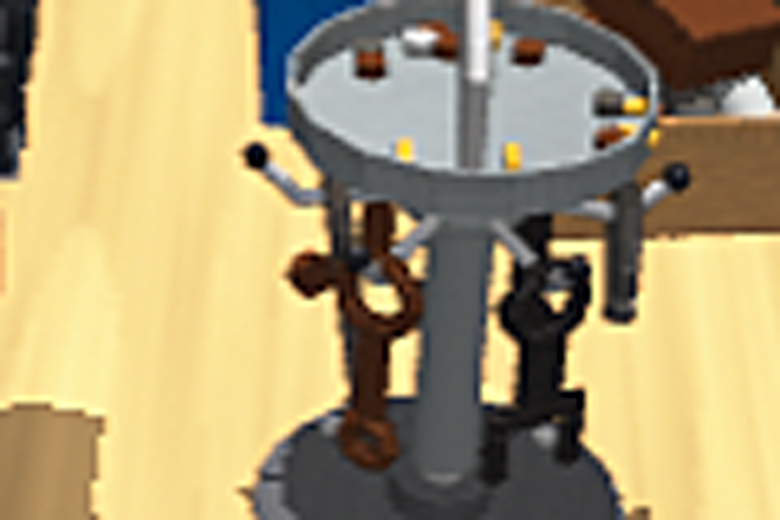

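View pics/t21.png

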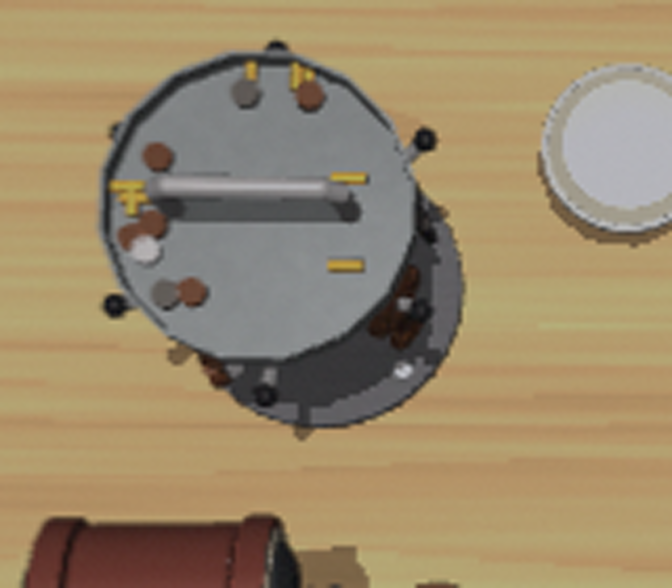

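The lever hangs at about (340,190)–(355,390) in the side crop, still swinging. The hook still points to the front, with its ball at (265,395) in the top crop. I'll wait.

Emit:
step_arm --series '[{"dx": 0, "dy": 0, "dz": 0, "spin": 0, "fingers": 0.0242}, {"dx": 0, "dy": 0, "dz": 0, "spin": 0, "fingers": 0.0242}, {"dx": 0, "dy": 0, "dz": 0, "spin": 0, "fingers": 0.0242}, {"dx": 0, "dy": 0, "dz": 0, "spin": 0, "fingers": 0.0242}, {"dx": 0, "dy": 0, "dz": 0, "spin": 0, "fingers": 0.0242}, {"dx": 0, "dy": 0, "dz": 0, "spin": 0, "fingers": 0.0242}, {"dx": 0, "dy": 0, "dz": 0, "spin": 0, "fingers": 0.0242}, {"dx": 0, "dy": 0, "dz": 0, "spin": 0, "fingers": 0.0242}, {"dx": 0, "dy": 0, "dz": 0, "spin": 0, "fingers": 0.0242}, {"dx": 0, "dy": 0, "dz": 0, "spin": 0, "fingers": 0.0242}, {"dx": 0, "dy": 0, "dz": 0, "spin": 0, "fingers": 0.0242}, {"dx": 0, "dy": 0, "dz": 0, "spin": 0, "fingers": 0.0242}, {"dx": 0, "dy": 0, "dz": 0, "spin": 0, "fingers": 0.0242}, {"dx": 0, "dy": 0, "dz": 0, "spin": 0, "fingers": 0.0242}, {"dx": 0, "dy": 0, "dz": 0, "spin": 0, "fingers": 0.0242}, {"dx": 0, "dy": 0, "dz": 0, "spin": 0, "fingers": 0.0242}, {"dx": 0, "dy": 0, "dz": 0, "spin": 0, "fingers": 0.0242}, {"dx": 0, "dy": 0, "dz": 0, "spin": 0, "fingers": 0.0242}, {"dx": 0, "dy": 0, "dz": 0, "spin": 0, "fingers": 0.0242}, {"dx": 0, "dy": 0, "dz": 0, "spin": 0, "fingers": 0.0242}]'

```text
t: 27.6
tcp_pos: [0.4209, 0.0805, 0.2287]
ee_rot: [-0.0, 1.0, -0.0, -0.0]
wrist_force: [0.1, -0.0, 0.7]
opening: 0.0242
```

Emit:
step_arm --series '[{"dx": 0, "dy": 0, "dz": 0, "spin": 0, "fingers": 0.0242}, {"dx": 0, "dy": 0, "dz": 0, "spin": 0, "fingers": 0.0242}, {"dx": 0, "dy": 0, "dz": 0, "spin": 0, "fingers": 0.0242}, {"dx": 0, "dy": 0, "dz": 0, "spin": 0, "fingers": 0.0242}, {"dx": 0, "dy": 0, "dz": 0, "spin": 0, "fingers": 0.0242}, {"dx": 0, "dy": 0, "dz": 0, "spin": 0, "fingers": 0.0242}, {"dx": 0, "dy": 0, "dz": 0, "spin": 0, "fingers": 0.0242}, {"dx": 0, "dy": 0, "dz": 0, "spin": 0, "fingers": 0.0242}, {"dx": 0, "dy": 0, "dz": 0, "spin": 0, "fingers": 0.0242}, {"dx": 0, "dy": 0, "dz": 0, "spin": 0, "fingers": 0.0242}, {"dx": 0, "dy": 0, "dz": 0, "spin": 0, "fingers": 0.0242}, {"dx": 0, "dy": 0, "dz": 0, "spin": 0, "fingers": 0.0242}, {"dx": 0, "dy": 0, "dz": 0, "spin": 0, "fingers": 0.0242}, {"dx": 0, "dy": 0, "dz": 0, "spin": 0, "fingers": 0.0242}, {"dx": 0, "dy": 0, "dz": 0, "spin": 0, "fingers": 0.0242}, {"dx": 0, "dy": 0, "dz": 0, "spin": 0, "fingers": 0.0242}, {"dx": 0, "dy": 0, "dz": 0, "spin": 0, "fingers": 0.0242}, {"dx": 0, "dy": 0, "dz": 0, "spin": 0, "fingers": 0.0242}, {"dx": 0, "dy": 0, "dz": 0, "spin": 0, "fingers": 0.0242}, {"dx": 0, "dy": 0, "dz": 0, "spin": 0, "fingers": 0.0242}]'

```text
t: 29.6
tcp_pos: [0.4209, 0.0805, 0.2287]
ee_rot: [-0.0, 1.0, -0.0, -0.0]
wrist_force: [0.1, -0.0, -0.3]
opening: 0.024
```

Emit:
step_arm --series '[{"dx": 0, "dy": 0, "dz": 0, "spin": 0, "fingers": 0.0242}, {"dx": 0, "dy": 0, "dz": 0, "spin": 0, "fingers": 0.0242}, {"dx": 0, "dy": 0, "dz": 0, "spin": 0, "fingers": 0.0242}, {"dx": 0, "dy": 0, "dz": 0, "spin": 0, "fingers": 0.0242}, {"dx": 0, "dy": 0, "dz": 0, "spin": 0, "fingers": 0.0242}, {"dx": 0, "dy": 0, "dz": 0, "spin": 0, "fingers": 0.0242}, {"dx": 0, "dy": 0, "dz": 0, "spin": 0, "fingers": 0.0242}, {"dx": 0, "dy": 0, "dz": 0, "spin": 0, "fingers": 0.0242}, {"dx": 0, "dy": 0, "dz": 0, "spin": 0, "fingers": 0.0242}, {"dx": 0, "dy": 0, "dz": 0, "spin": 0, "fingers": 0.0242}, {"dx": 0, "dy": 0, "dz": 0, "spin": 0, "fingers": 0.0242}, {"dx": 0, "dy": 0, "dz": 0, "spin": 0, "fingers": 0.0242}, {"dx": 0, "dy": 0, "dz": 0, "spin": 0, "fingers": 0.0242}, {"dx": 0, "dy": 0, "dz": 0, "spin": 0, "fingers": 0.0242}, {"dx": 0, "dy": 0, "dz": 0, "spin": 0, "fingers": 0.0242}, {"dx": 0, "dy": 0, "dz": 0, "spin": 0, "fingers": 0.0242}, {"dx": 0, "dy": 0, "dz": 0, "spin": 0, "fingers": 0.0242}, {"dx": 0, "dy": 0, "dz": 0, "spin": 0, "fingers": 0.0242}, {"dx": 0, "dy": 0, "dz": 0, "spin": 0, "fingers": 0.0242}, {"dx": 0, "dy": 0, "dz": 0, "spin": 0, "fingers": 0.0242}]'

```text
t: 31.6
tcp_pos: [0.4209, 0.0805, 0.2287]
ee_rot: [-0.0, 1.0, 0.0, -0.0]
wrist_force: [0.1, -0.3, -0.5]
opening: 0.0242
```

```bash
cat > chk.py <<'E'
from ez import *
import sys
fs=[cam('side')['pixels'] for _ in range(10)]
R=(slice(130,210),slice(290,410))
for f in fs[1:]: print((np.abs(fs[0][R].astype(int)-f[R]).max(2)>40).sum(),end=' ')
save(sys.argv[1],cv2.resize(fs[-1][R],None,fx=6.5,fy=6.5,interpolation=cv2.INTER_CUBIC))
mx=np.max([np.abs(fs[0][R].astype(int)-f[R]).max(2) for f in fs],0); ys,xs=np.where(mx>40); print(list(zip((xs*6.5).astype(int),(ys*6.5).astype(int)))[:40])
print(r.sense()['t'])
E
python3 chk.py s22.png
```

```text
0 0 0 0 0 0 0 0 0 []
32.1
```

View pics/s22.png

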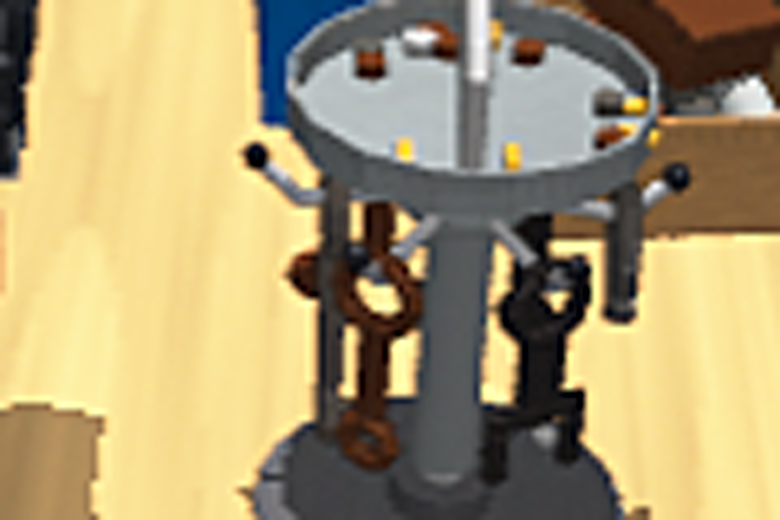

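The side view shows the lever hanging straight at (335,190)–(328,430), parallel to the post, with no moving pixels over 10 frames. The hook is still at the front, so I'm handing in.

```bash
python3 -c "
from h import *
print(r.sign_off())"
```

```text
the job is handed in; nothing more can be done
None
```

The loose grey lever is back on the revolving rack, hanging by its large eye on the empty hook. The job is handed in; the sign-off gave no verdict.

- **Rack:** I turned it about 131° anticlockwise by its handle. After release the hook ball measured 180.3° in direction, 115 mm from the axis.
- **Lever:** I gripped the bar near its small end, passed the large eye round the ball and down over the rod, and let it pivot to about 50° in a light grip. I then opened the fingers in small steps until the lever slipped off and hung.
- **Forces:** At every reading during hooking the wrist showed at most about 11 N of contact. I had no measurement during the short swing after release.
- **Last checks, at about 32 s of the 67 s allowed:**
  - The lever hangs parallel to the post, with no moving pixels over ten side frames spanning about 0.5 s.
  - The hook still looked to be pointing to the front; I judged this from the pictures and did not re-measure the angle.
  - The gripper stands about 0.1 m clear.
- **Not checked:** I did not measure the bystanders' positions at the end. I saw no contact with them in the pictures, and the only low moves were at the lever. Sideways tilt of the lever was not measured separately; it hangs freely.
- **Earlier slip:** My first move call was refused because the rows lacked some keys, and nothing moved.

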